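# Scooter rear wheel into its fork ends

## Task

The scooter lies upside down on two blocks. Fit its rear wheel, which leans on the timber offcut: brake disc on the caliper's side, axle lowered into both fork slots at once; the caliper floats on its pins, so feel sideways for the gap between its pads, then ease the wheel down, without ramming, until both axle ends sit fully home on the slot bottoms. Let go, and leave the other things on the bench where they are.

Things in the scene. Friction and masses are not known exactly. Their poses are not given: they have to be found in the camera images.
- wheel_center (a point): Centre of the loose wheel: black tyre 170 mm across, 32 mm wide, sides flat where gripped; about 0.7 kg with its fixed steel axle, 12 mm thick, 144 mm long, along y. Hub shoulders reach 40 mm out each side. +y: disc side. It starts leaning 20 degrees, top towards the offcut, plain axle end against it, disc side facing away; z is up along the leaning wheel's plane.
- disc_center (a point): Centre of the steel brake disc, 96 mm across, 3 mm thick, rigid on the wheel 35 mm out from its centre on the +y side. Fingers reaching more than 37 mm down over the tyre meet its rim. Axes as wheel_center.
- axle_disc (a point): Point on the axle's centre line 49.5 mm from the wheel's centre on the disc side: the part that goes into the caliper-side slot. Axes as wheel_center.
- axle_plain (a point): The same point on the axle's other side, 49.5 mm from the wheel's centre away from the disc.
- scooter: Kick-scooter without its stem, fixed upside down on two blocks. Origin on the bench below the rear axle's place; x to its front, y along the axle line to the caliper side, z up. Two steel fork ends, 8 mm plates 91 mm apart inside (5.5 mm play for the hub each way), 42 mm long; their tops stand 147 mm above the bench. The 136 mm wide aluminium deck starts 105 mm ahead, its upper face 123 mm high.
- seat_brake (a point): Where the axle's centre line lies, mid-plate, when home in the caliper-side slot: 125 mm above the bench. Both slots are vertical, open at the top, 13.4 mm wide, 28 mm deep (flat bottom 119 mm above the bench), top edges hardly rounded. Axes as the scooter.
- seat_plain (a point): The same in the slot on the other side, 125 mm above the bench, 99 mm from seat_brake.
- pads_mouth (a point): Mid-travel place of the brake pads' mouth: 35 mm from the middle plane, 93 mm above the bench, 16 mm short of the seated disc's rim. The caliper floats along y on two pins, moves only if pushed with 6 N, and may sit up to 5 mm either side of here, unreported. Its 5 mm flared mouth leads to a sprung 1.5 mm gap: pressing the 3 mm disc in takes 10 to 20 N.
- block: Timber offcut, fixed, 160 x 45 x 80 mm high, origin under its centre, x along its length; the wheel leans on its -y face.
- can_center (a point): Bystander: upright spray can 66 mm across, 190 mm high; this is its centre, half-way up.
- spanner: Bystander: steel spanner 170 mm long, lying along its x.
- nut_tray: Bystander: shallow steel tray 100 x 75 x 22 mm high holding the axle nuts, origin under its centre.
There are look-alikes about, which are no part of the job. There is more than one size of the part that bears wheel_center; the job needs the middle-sized.

How it is judged:
By the outcome, as a careful person would: the job done as asked, in the order asked, and still so for the second after the job is handed in, with the robot touching nothing.
It also fails if it takes over 58 s, if anything falls off the work surface, if the arm or the gripper's body presses on something with over 40 N, if the wrist force passes 120 N, or if a joint passes its speed limit or range.

## Robot

A 6-joint arm with a two-finger parallel gripper is mounted at the origin on the work surface. World frame = base frame: x ahead of the robot, y to its left, z up, the work surface at z = 0. Lengths are in mm, angles in rad, forces in N, time in s.
With the tool pointing down it reaches from about 275 to 750 mm from the base axis. Payload 10.2 kg.
Tool frame: the origin (TCP) lies at the very end of the fingers, on their centre line; the grasp point (between the pads) lies 19 mm behind it (ctrl.pinch_z is the distance from the TCP to the grasp point, in mm); y points along the fingers, z is the direction in which the jaws open and shut, and the axes are right-handed (so a half turn about y gives the same grasp; the last joint's range is limited). The gripper opens to 85 mm and grips with 20 to 120 N. Pads are 22 mm wide; open, the fingers measure 114 mm over their backs; the gripper's body (76 mm by 85 mm) begins 54 mm behind the grasp point. The pads swing forward as they close: fully open they stand 13 mm farther back than shut.
Start: joints at [0.995, 0.313, 1.498, -0, 1.331, -0.223], TCP at [181.414, 492.666, 231.294] pointing down, gripper open.
Joint ranges: [-2.94, 2.94], [-0.97, 2.17], [0.19, 2.56], [-1.23, 4.37], [0.02, 3.11], [-2.88, 2.88]. Speed limits (rad/s): [2.39, 2.39, 3.01, 3.14, 3.14, 3.14].

## Interface

Orientations are given as a unit quaternion [w, x, y, z].
In Python, from rig import sense, eyes, ctrl gives the robot as it stands. The module is installed in compiled form; this text tells all that it offers.
- The arm moves only by the shell command python3 -m handwheel 'ROWS' [FORCE]. ROWS is JSON, a list of rows, each an object of numbers: "grip": the finger opening in mm, from 0 to 85.4; "tx", "ty", "tz": the shift along the tool's x, y, z in mm; "wx", "wy", "wz": the turn, a rotation vector about the tool's x, y, z in rad. In form: [{"grip": .., "tx": .., "ty": .., "tz": .., "wx": .., "wy": .., "wz": ..}, ...]. A call has 1 to 10 rows; each row shifts and turns the commanded pose from where the row before left it, along the tool's axes as they then stand; what a row does not reach is not made up. A row lasts 1/12 s, in which the tool goes at most 41.7 mm and 7.16 degrees, less where a joint would pass 70% of its speed; a pose out of reach is approached as far as the arm can. A call is refused whole if a number of a shift passes 41.7 or a number of a turn 0.125, either way. A call with a gripper value outside its range is refused whole. The fingers move at their own pace and stop on an object; FORCE is the grip in N (left out, the last holds). Time passes only in rows, so rows that do not move let the fingers close. It gives the time, the measured TCP pose, the force and the opening at its end, in the units of the state.
- sense(): the state, without advancing time (a new reading comes with each control period).
- eyes.capture(name): name is "side" or "top"; returns a dict with "pixels" (400x640x3 uint8, red, green, blue), "mtx" (3x3 intrinsics, pixels), "dist" ([k1, k2, p1, p2, k3] as OpenCV has them; the pictures are not rectified), "R" (3x3) and "t" (3): a world point X has camera coordinates R X + t. Camera axes: x right, y down, z forward; pixel columns grow to the right and rows downward; lengths in mm; the calibration is good to about 2 mm. A picture is of the moment at which its call begins. There is no depth.
- ctrl.finish_job(): hands the job in, once; it reports no verdict.
The state is a dict: "time_s": time; "joints": joint angles; "dq": joint speeds; "tau": joint torques, N m; "eef_pos": TCP position; "ee_rot": TCP orientation; "force": force on the tool from outside, world axes, zero at the start; "wrist_torque": the same for the moment, N m; "grip_width": opening from 0.0 (shut) to 1.0 (fully open).
Only numpy, scipy, OpenCV 4.12 (cv2) and the standard library are available. Lean on these libraries where they do the work, as an engineer would, in place of code of your own. Each camera call takes 0.05 s, during which the arm holds its last target.

## Working session

There is one attempt and no reset: what is moved stays moved. The work goes in short steps, Python scripts to look and compute and a shell command to move; the robot and the scene stay as the last step left them, time stands still between calls to the robot, and variables do not carry over. Pictures are saved under pics/ and viewed, and the job is handed in when it is done.

```bash
mkdir -p pics; python3 - <<'E'
from rig import sense, eyes, ctrl
import cv2,numpy as np,pickle
s=sense();print({k:np.round(v,3).tolist() for k,v in s.items()}, ctrl.pinch_z)
for n in ("side","top"):
    c=eyes.capture(n);pickle.dump(c,open(f"{n}0.pkl","wb"))
    cv2.imwrite(f"pics/{n}0.png",c["pixels"][:,:,::-1])
    print(n,np.round(c["mtx"],1).tolist(),np.round(c["dist"],4),np.round(c["R"],4).tolist(),np.round(c["t"],1), "pos",np.round(-np.array(c["R"]).T@c["t"],1))
E
```

```text
{'time_s': 0.0, 'joints': [0.995, 0.313, 1.498, -0.0, 1.331, -0.223], 'dq': [0.001, -0.002, 0.001, 0.001, 0.003, -0.0], 'tau': [-0.0, -41.225, -25.974, -0.0, 0.004, 0.0], 'eef_pos': [181.259, 492.423, 230.723], 'ee_rot': [-0.696, 0.697, -0.124, 0.124], 'force': [0.158, 0.152, 0.371], 'wrist_torque': [-0.011, -0.014, -0.034], 'grip_width': 0.997} 18.700000000000003
side [[400.5, 0.0, 321.6], [0.0, 400.5, 198.6], [0.0, 0.0, 1.0]] [-0.0185  0.      0.      0.      0.    ] [[-0.9958, -0.0915, -0.0034], [-0.0525, 0.601, -0.7975], [0.075, -0.794, -0.6033]] [ 572.9  -23.  1103.1] pos [486.6 942.1 649.1]
top [[489.9, 0.0, 319.9], [0.0, 489.9, 198.7], [0.0, 0.0, 1.0]] [0.0099 0.     0.     0.     0.    ] [[0.0091, -1.0, 0.0013], [-0.9975, -0.0092, -0.07], [0.07, -0.0007, -0.9975]] [ 218.9  566.7 1076.8] pos [ 487.9  224.9 1113.6]
```

View pics/side0.png

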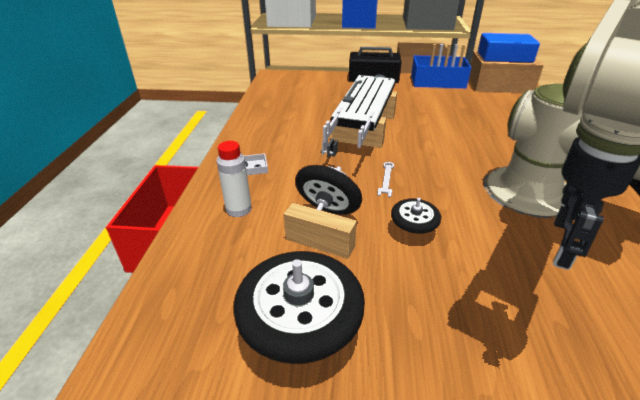

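View pics/top0.png

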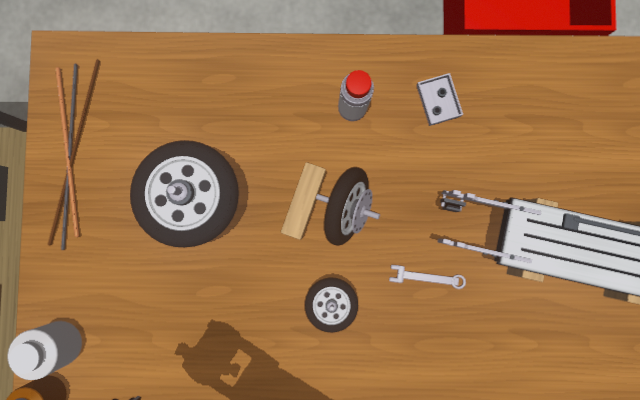

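```bash
cat > h.py <<'E'
import cv2,numpy as np,pickle
def load(n): return pickle.load(open(n,"rb"))
def ray(c,uv):
    p=cv2.undistortPoints(np.array([[uv]],float),np.array(c["mtx"],float),np.array(c["dist"],float))[0,0]
    R=np.array(c["R"]);o=-R.T@np.array(c["t"]);d=R.T@np.array([p[0],p[1],1]);return o,d/np.linalg.norm(d)
def onz(c,uv,z):
    o,d=ray(c,uv);return o+d*(z-o[2])/d[2]
def tri(c1,u1,c2,u2):
    o1,d1=ray(c1,u1);o2,d2=ray(c2,u2)
    A=np.array([d1,-d2]).T;s=np.linalg.lstsq(A,o2-o1,rcond=None)[0]
    a=o1+s[0]*d1;b=o2+s[1]*d2;return (a+b)/2,np.linalg.norm(a-b)
def proj(c,X):
    return cv2.projectPoints(np.array(X,float).reshape(-1,1,3),cv2.Rodrigues(np.array(c["R"]))[0],np.array(c["t"],float),np.array(c["mtx"],float),np.array(c["dist"],float))[0][:,0]
def crop(c,name,x0,y0,w,h,k):
    im=c["pixels"][y0:y0+h,x0:x0+w,::-1]
    im=cv2.resize(im,None,fx=k,fy=k,interpolation=cv2.INTER_CUBIC)
    for i in range(0,w,10): cv2.line(im,(i*k,0),(i*k,12 if (x0+i)%50==0 else 5),(0,0,255),1)
    for i in range(0,h,10): cv2.line(im,(0,i*k),(12 if (y0+i)%50==0 else 5,i*k),(0,0,255),1)
    cv2.imwrite(f"pics/{name}.png",im)
E
python3 - <<'E'
from h import *
t=load("top0.pkl");s=load("side0.pkl")
crop(t,"t1",280,155,100,100,6);crop(t,"t2",430,180,100,100,6)
crop(s,"s1",280,160,100,95,6);crop(s,"s2",310,70,100,90,6)
E
```

```text
(no output)
```

View pics/t1.png

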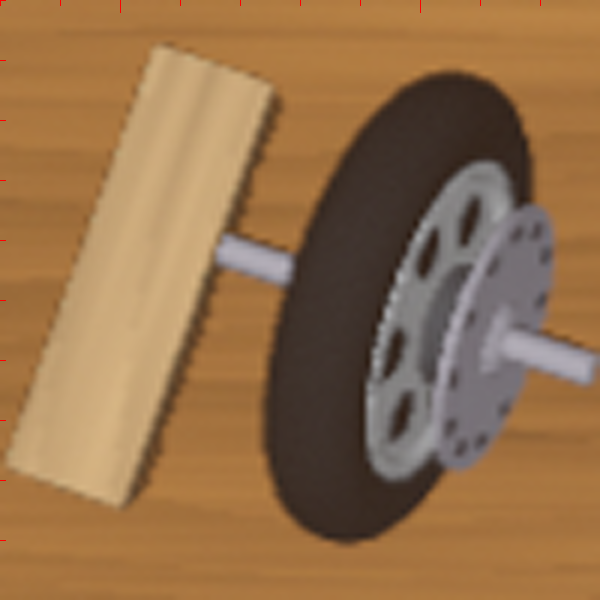

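View pics/t2.png

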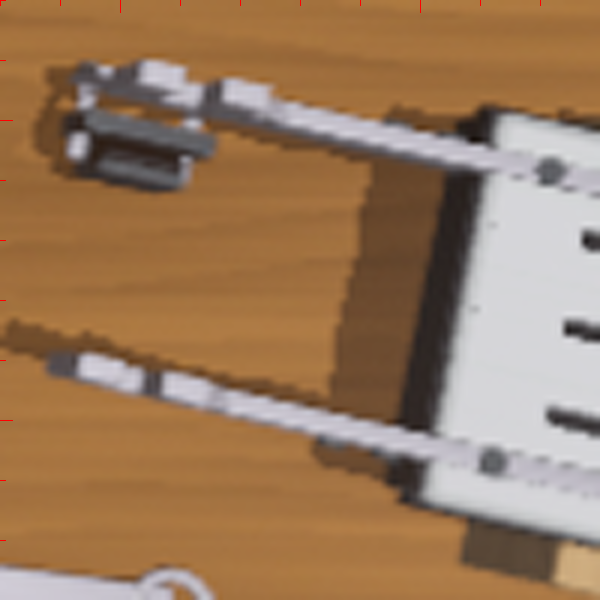

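View pics/s1.png

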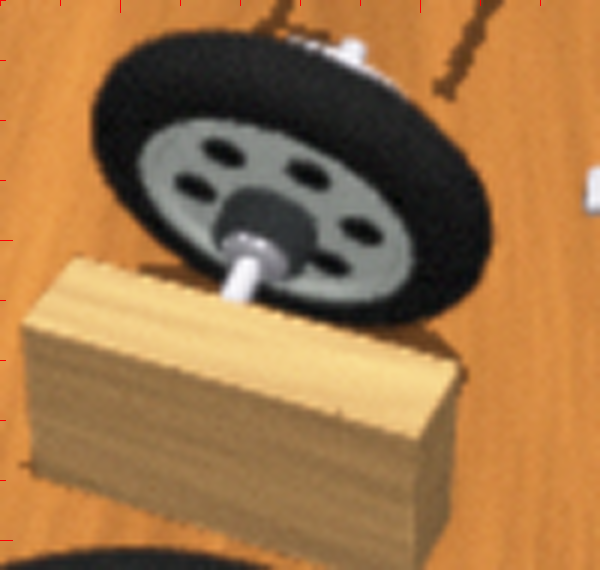

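View pics/s2.png

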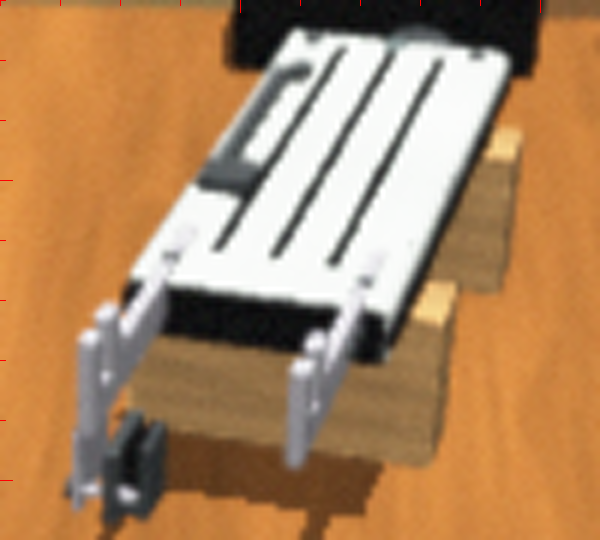

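```bash
python3 - <<'E'
from h import *
from scipy.spatial.transform import Rotation as Ro
t=load("top0.pkl");s=load("side0.pkl")
def T1(x,y):return ((x+.5)/6-.5+280,(y+.5)/6-.5+155)
def T2(x,y):return ((x+.5)/6-.5+430,(y+.5)/6-.5+180)
def S1(x,y):return ((x+.5)/6-.5+280,(y+.5)/6-.5+160)
def S2(x,y):return ((x+.5)/6-.5+310,(y+.5)/6-.5+70)
print("disc tip",tri(t,T1(590,369),s,S1(354,46)))
print("tip onz110",onz(t,T1(590,369),110))
print("plain tip block",onz(t,T1(220,250),62))
print("disc centre",onz(t,T1(496,339),97.3))
b=[onz(t,T1(*p),80) for p in((158,44),(275,90),(125,508),(8,466))];print("block",np.round(b,1).tolist(),np.mean(b,0))
for nm,a in (("cal slot",(201,89)),("plain slot",(143.5,377))): print(nm,onz(t,T2(*a),147))
# side: fork prong tops
print("cal rear prong",tri(t,T2(158,72),s,S2(89,335)),"cal front",tri(t,T2(245,95),s,S2(106,310)))
print("pl rear",tri(t,T2(100,366),s,S2(300,367)),"pl front",tri(t,T2(188,387),s,S2(315,338)))
R=Ro.from_quat([.697,-.124,.124,-.696]).as_matrix();print(R.round(3))
E
```

```text
disc tip (array([523.28984505, 105.36323687, 113.49424956]), np.float64(0.39532610148707714))
tip onz110 [523.61199771 104.94934926 110.        ]
plain tip block [566.78731077 231.97058404  62.        ]
disc centre [534.1425251  135.95533787  97.3       ]
block [[638.4, 254.5, 80.0], [622.4, 212.9, 80.0], [474.5, 264.3, 80.0], [488.8, 305.5, 80.0]] [556.02343829 259.29233414  80.        ]
cal slot [566.71660381 -58.99059499 147.        ]
plain slot [471.9456262  -39.09427408 147.        ]
cal rear prong (array([571.52300927, -43.90679866, 150.56161149]), np.float64(0.753806515246596)) cal front (array([565.2144407 , -72.81147536, 149.0272544 ]), np.float64(1.018883209112268))
pl rear (array([475.33034932, -24.45176873, 148.73530832]), np.float64(0.18145018431187748)) pl front (array([468.88087225, -53.07801195, 148.84061376]), np.float64(0.0404773161554594))
[[ 0.939 -0.     0.345]
 [-0.345 -0.001  0.939]
 [ 0.    -1.    -0.001]]
```

```bash
python3 -m handwheel '[{"grip":60,"tx":37,"tz":-10.5,"ty":-3},{"grip":60,"tx":37,"tz":-10.5,"ty":-3},{"grip":60,"tx":37,"tz":-10.5,"ty":-3},{"grip":60,"tx":37,"tz":-10.5,"ty":-3},{"grip":60,"tx":37,"tz":-10.5,"ty":-3},{"grip":60,"tx":37,"tz":-10.5,"ty":-3,"wy":0.125},{"grip":60,"tx":37,"tz":-6,"ty":-3,"wy":0.125},{"grip":60,"wy":0.125},{"grip":60,"wy":0.125},{"grip":60,"wy":0.125}]' 60
python3 -m handwheel '[{"grip":60,"wy":0.125},{"grip":60,"wy":0.125},{"grip":60,"wy":0.125},{"grip":60,"wy":0.125},{"grip":60,"wy":0.125},{"grip":60,"wy":0.125},{"grip":60,"wy":0.125},{"grip":60,"wy":0.125},{"grip":60,"wy":0.125},{"grip":60,"wy":0.125}]'
python3 -m handwheel '[{"grip":60,"wy":0.125},{"grip":60,"wy":0.125},{"grip":60,"wy":0.125},{"grip":60,"wy":0.125},{"grip":60,"wy":0.125},{"grip":60,"wy":0.125},{"grip":60,"wy":0.125},{"grip":60,"wy":0.125}]'
cat >> h.py <<'E'
from scipy.spatial.transform import Rotation as Ro
def pose(s):
    q=s["ee_rot"];return np.array(s["eef_pos"]),Ro.from_quat([q[1],q[2],q[3],q[0]])
def togo(s,P,z,y):
    z=np.array(z,float);z/=np.linalg.norm(z);y=np.array(y,float);y-=z*(y@z);y/=np.linalg.norm(y)
    Rt=Ro.from_matrix(np.array([np.cross(y,z),y,z]).T);p,R=pose(s)
    print("rotvec tool",(R.inv()*Rt).as_rotvec().round(4),"shift cur axes",(R.inv().apply(P-p)).round(1),"shift target axes",(Rt.inv().apply(P-p)).round(1))
E
cat > w.py <<'E'
from h import *
from rig import sense
W=np.array([545.2,168.6,86.]);d=np.array([-.308,-.888,.342]);u=np.array([.112,.323,.940])
s=sense();print(s["time_s"],s["eef_pos"],np.round(s["joints"],2),s["force"],s["grip_width"])
togo(s,W+145*u,d,-u);togo(s,W+52*u,d,-u)
E
python3 w.py
```

```text
0.1 [181.27989333 492.45409029 230.80299534] [ 0.99  0.31  1.5  -0.    1.33 -0.22] [-0.54100218 -0.20296952 -0.3095585 ] 1.0047379615627605
rotvec tool [ 0.0056  3.0759 -0.5404] shift cur axes [ 452.5    8.5 -128.6] shift target axes [-449.9   54.9  126. ]
rotvec tool [ 0.0056  3.0759 -0.5404] shift cur axes [ 453.1   96.  -160.3] shift target axes [-449.9  147.9  126. ]invalid input
invalid input
invalid input
```

```bash
python3 -m handwheel '[{"grip":60,"tx":37,"ty":-3,"tz":-10.5,"wx":0,"wy":0,"wz":0},{"grip":60,"tx":37,"ty":-3,"tz":-10.5,"wx":0,"wy":0,"wz":0},{"grip":60,"tx":37,"ty":-3,"tz":-10.5,"wx":0,"wy":0,"wz":0},{"grip":60,"tx":37,"ty":-3,"tz":-10.5,"wx":0,"wy":0,"wz":0},{"grip":60,"tx":37,"ty":-3,"tz":-10.5,"wx":0,"wy":0,"wz":0},{"grip":60,"tx":37,"ty":-3,"tz":-10.5,"wx":0,"wy":0,"wz":0},{"grip":60,"tx":37,"ty":-3,"tz":-10.5,"wx":0,"wy":0,"wz":0},{"grip":60,"tx":37,"ty":-3,"tz":-10.5,"wx":0,"wy":0,"wz":0},{"grip":60,"tx":37,"ty":-3,"tz":-10.5,"wx":0,"wy":0,"wz":0},{"grip":60,"tx":37,"ty":-3,"tz":-10.5,"wx":0,"wy":0,"wz":0}]' 60
python3 w.py
```

```text
time_s: 0.93
eef_pos: [493.5, 264.8, 261.2]
ee_rot: [-0.696, 0.696, -0.124, 0.124]
force: [0.5, 0.9, -0.9]
grip_width: 0.704
0.9333 [493.53969705 264.80400187 261.17909779] [ 0.28  0.37  1.34  0.    1.43 -0.93] [ 0.46644456  0.88710665 -0.85325378] 0.7039396265169473
rotvec tool [ 0.0061  3.0755 -0.5417] shift cur axes [ 80.8  38.8 -22.8] shift target axes [-80.3  44.9   9.6]
rotvec tool [ 0.0061  3.0755 -0.5417] shift cur axes [ 81.5 126.3 -54.6] shift target axes [-80.3 137.9   9.6]
```

```bash
python3 -m handwheel '[{"grip":60,"tx":35,"ty":0,"tz":-10,"wx":0,"wy":0,"wz":0},{"grip":60,"tx":35,"ty":0,"tz":-10,"wx":0,"wy":0,"wz":0},{"grip":60,"tx":0,"ty":0,"tz":0,"wx":0,"wy":0.124,"wz":0},{"grip":60,"tx":0,"ty":0,"tz":0,"wx":0,"wy":0.124,"wz":0},{"grip":60,"tx":0,"ty":0,"tz":0,"wx":0,"wy":0.124,"wz":0},{"grip":60,"tx":0,"ty":0,"tz":0,"wx":0,"wy":0.124,"wz":0},{"grip":60,"tx":0,"ty":0,"tz":0,"wx":0,"wy":0.124,"wz":0},{"grip":60,"tx":0,"ty":0,"tz":0,"wx":0,"wy":0.124,"wz":0},{"grip":60,"tx":0,"ty":0,"tz":0,"wx":0,"wy":0.124,"wz":0},{"grip":60,"tx":0,"ty":0,"tz":0,"wx":0,"wy":0.124,"wz":0}]'
python3 -m handwheel '[{"grip":60,"tx":0,"ty":0,"tz":0,"wx":0,"wy":0.124,"wz":0},{"grip":60,"tx":0,"ty":0,"tz":0,"wx":0,"wy":0.124,"wz":0},{"grip":60,"tx":0,"ty":0,"tz":0,"wx":0,"wy":0.124,"wz":0},{"grip":60,"tx":0,"ty":0,"tz":0,"wx":0,"wy":0.124,"wz":0},{"grip":60,"tx":0,"ty":0,"tz":0,"wx":0,"wy":0.124,"wz":0},{"grip":60,"tx":0,"ty":0,"tz":0,"wx":0,"wy":0.124,"wz":0},{"grip":60,"tx":0,"ty":0,"tz":0,"wx":0,"wy":0.124,"wz":0},{"grip":60,"tx":0,"ty":0,"tz":0,"wx":0,"wy":0.124,"wz":0},{"grip":60,"tx":0,"ty":0,"tz":0,"wx":0,"wy":0.124,"wz":0},{"grip":60,"tx":0,"ty":0,"tz":0,"wx":0,"wy":0.124,"wz":0}]'
python3 w.py
```

```text
time_s: 1.77
eef_pos: [551.0, 223.3, 260.9]
ee_rot: [-0.552, 0.552, -0.442, 0.442]
force: [0.1, -0.4, 0.3]
grip_width: 0.701
time_s: 2.6
eef_pos: [551.0, 223.3, 260.9]
ee_rot: [0.192, -0.193, 0.68, -0.68]
force: [0.8, -0.7, -0.4]
grip_width: 0.701
2.6 [550.99132534 223.30836613 260.86214709] [ 0.19  0.45  1.22 -0.    1.47  1.21] [ 0.81341425 -0.72946206 -0.42877472] 0.7009877424014489
rotvec tool [ 0.3258  0.8754 -0.1534] shift cur axes [-4.8 38.6 12.2] shift target axes [-12.5  37.6  -9.4]
rotvec tool [ 0.3258  0.8754 -0.1534] shift cur axes [ 19.7 126.   32.4] shift target axes [-12.5 130.6  -9.4]
```

```bash
python3 -m handwheel '[{"grip":60,"tx":0,"ty":0,"tz":0,"wx":0,"wy":0.124,"wz":0},{"grip":60,"tx":0,"ty":0,"tz":0,"wx":0,"wy":0.124,"wz":0},{"grip":60,"tx":0,"ty":0,"tz":0,"wx":0,"wy":0.124,"wz":0},{"grip":60,"tx":0,"ty":0,"tz":0,"wx":0,"wy":0.124,"wz":0},{"grip":60,"tx":0,"ty":0,"tz":0,"wx":0,"wy":0.124,"wz":0},{"grip":60,"tx":0,"ty":0,"tz":0,"wx":0,"wy":0.124,"wz":0},{"grip":60,"tx":0,"ty":0,"tz":0,"wx":0,"wy":0.124,"wz":0},{"grip":60,"tx":0,"ty":0,"tz":0,"wx":0.117,"wy":0,"wz":0},{"grip":60,"tx":0,"ty":0,"tz":0,"wx":0.117,"wy":0,"wz":0},{"grip":60,"tx":0,"ty":0,"tz":0,"wx":0.115,"wy":0,"wz":0}]'; python3 w.py
```

```text
time_s: 3.43
eef_pos: [551.2, 223.1, 262.0]
ee_rot: [0.127, -0.09, -0.564, 0.811]
force: [-0.0, -0.6, 0.7]
grip_width: 0.707
3.4333 [551.17936103 223.07717291 261.98325031] [ 0.31  0.6   1.02 -0.29  1.72  2.18] [-0.04971112 -0.64337345  0.67465859] 0.7068881037679885
rotvec tool [-0.0051  0.0195 -0.0088] shift cur axes [-12.1  38.7  -9.9] shift target axes [-12.2  38.6  -9.9]
rotvec tool [-0.0051  0.0195 -0.0088] shift cur axes [-11.2 131.7 -10.4] shift target axes [-12.2 131.6 -10. ]
```

```bash
python3 -m handwheel '[{"grip":60,"tx":-6,"ty":20,"tz":-5,"wx":-0.005,"wy":0.02,"wz":-0.009},{"grip":60,"tx":-6,"ty":20,"tz":-5,"wx":0,"wy":0,"wz":0},{"grip":60,"tx":0,"ty":0,"tz":0,"wx":0,"wy":0,"wz":0}]'; python3 w.py; python3 - <<'E'
from h import *
from rig import eyes
for n in("top","side"):
    c=eyes.capture(n);pickle.dump(c,open(n+"1.pkl","wb"))
    crop(c,n+"1",270,120,130,130,6) if n=="top" else crop(c,n+"1",270,110,130,130,6)
E
```

```text
time_s: 3.68
eef_pos: [560.3, 214.9, 215.6]
ee_rot: [0.138, -0.092, -0.566, 0.807]
force: [-1.5, -0.3, -0.7]
grip_width: 0.704
3.6833 [560.33806826 214.93533097 215.60181825] [ 0.29  0.64  1.07 -0.28  1.64  2.2 ] [-1.45404856 -0.32996391 -0.7055644 ] 0.7035485287548493
rotvec tool [0.0005 0.0032 0.0075] shift cur axes [-0.8 -6.6  1.5] shift target axes [-0.9 -6.6  1.5]
rotvec tool [0.0005 0.0032 0.0075] shift cur axes [-1.5 86.4  1.5] shift target axes [-0.9 86.4  1.5]
```

View pics/side1.png

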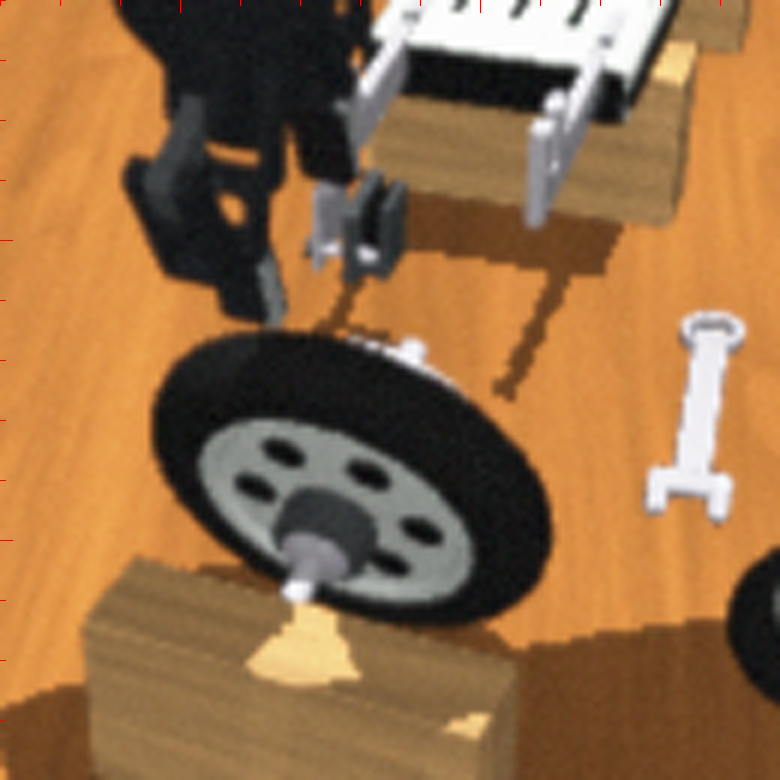

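View pics/top1.png

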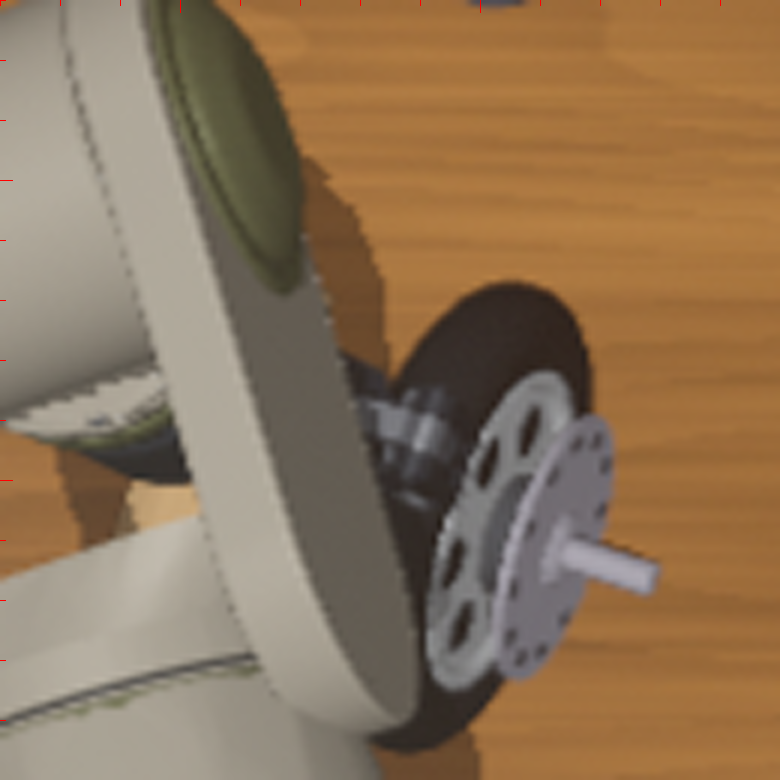

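```bash
python3 - <<'E'
from h import *
W=np.array([545.2,168.6,86.]);d=np.array([-.308,-.888,.342]);u=np.array([.112,.323,.940])
x=np.cross(-u,d)
for n in("top","side"):
    c=load(n+"1.pkl")
    o=np.array([270,120 if n=="top" else 110])
    P=[[560.3,214.9,215.6],W+85*u,W,W+85*x,W-85*x,W+72*d,W-72*d,W+85*u+16*d,W+85*u-16*d, np.array([560.3,214.9,215.6])+30*d+13*u,np.array([560.3,214.9,215.6])-30*d+13*u]
    print(n,((proj(c,P)-o)*6+2.5).round().tolist())
E
```

```text
top [[332.0, 444.0], [389.0, 474.0], [460.0, 518.0], [379.0, 748.0], [540.0, 291.0], [651.0, 581.0], [278.0, 458.0], [433.0, 489.0], [345.0, 460.0], [408.0, 465.0], [232.0, 408.0]]
side [[297.0, 264.0], [318.0, 354.0], [348.0, 487.0], [549.0, 540.0], [158.0, 437.0], [414.0, 351.0], [277.0, 633.0], [334.0, 322.0], [301.0, 387.0], [324.0, 177.0], [257.0, 303.0]]
```

```bash
python3 -m handwheel '[{"grip":60,"tx":-1,"ty":20,"tz":1.5,"wx":0,"wy":0,"wz":0},{"grip":60,"tx":0,"ty":20,"tz":0,"wx":0,"wy":0,"wz":0},{"grip":60,"tx":0,"ty":15,"tz":0,"wx":0,"wy":0,"wz":0},{"grip":60,"tx":0,"ty":12,"tz":0,"wx":0,"wy":0,"wz":0},{"grip":60,"tx":0,"ty":10,"tz":0,"wx":0,"wy":0,"wz":0},{"grip":60,"tx":0,"ty":8,"tz":0,"wx":0,"wy":0,"wz":0},{"grip":60,"tx":0,"ty":0,"tz":0,"wx":0,"wy":0,"wz":0}]'; python3 w.py
python3 - <<'E'
from h import *
from rig import eyes
c=eyes.capture("side");crop(c,"side2",270,110,130,130,6)
E
```

```text
time_s: 4.37
eef_pos: [551.8, 186.5, 140.3]
ee_rot: [0.136, -0.094, -0.568, 0.806]
force: [-0.1, 0.3, 0.0]
grip_width: 0.701
4.3667 [551.79233634 186.52980681 140.3336658 ] [ 0.25  0.65  1.26 -0.29  1.43  2.22] [-0.06020147  0.26641037  0.03478566] 0.700630616233962
rotvec tool [0.0044 0.0013 0.0022] shift cur axes [  0.5 -87.4  -1. ] shift target axes [  0.4 -87.4  -0.6]
rotvec tool [0.0044 0.0013 0.0022] shift cur axes [ 0.3  5.6 -0.6] shift target axes [ 0.4  5.6 -0.6]
```

View pics/side2.png

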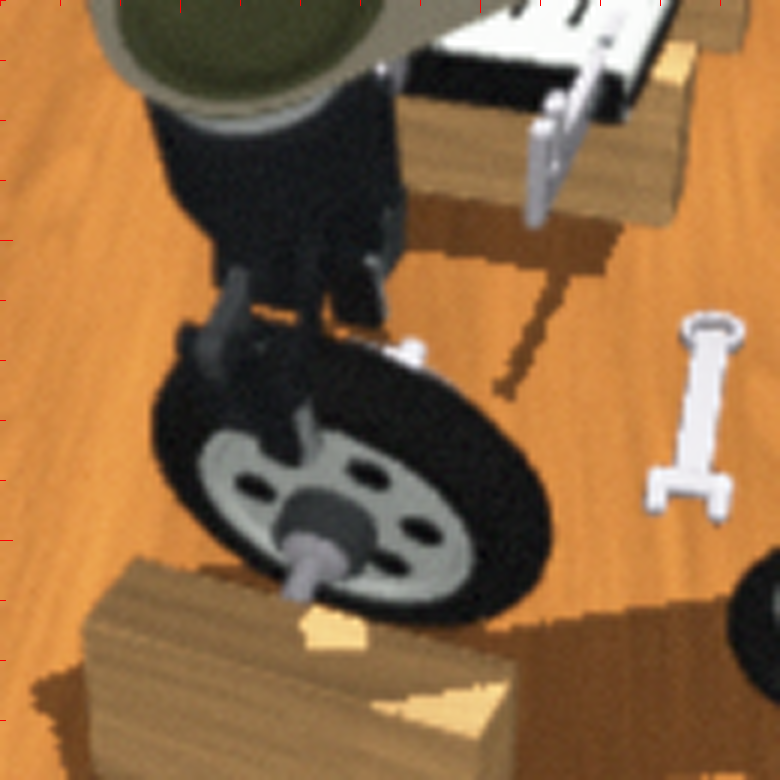

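```bash
python3 -m handwheel '[{"grip":60,"tx":0,"ty":4,"tz":0,"wx":0,"wy":0,"wz":0},{"grip":40,"tx":0,"ty":0,"tz":0,"wx":0,"wy":0,"wz":0},{"grip":25,"tx":0,"ty":0,"tz":0,"wx":0,"wy":0,"wz":0},{"grip":25,"tx":0,"ty":0,"tz":0,"wx":0,"wy":0,"wz":0},{"grip":25,"tx":0,"ty":0,"tz":0,"wx":0,"wy":0,"wz":0}]' 60; python3 w.py;python3 -m handwheel '[{"grip":20,"tx":0,"ty":0,"tz":0,"wx":0,"wy":0,"wz":0},{"grip":20,"tx":0,"ty":0,"tz":0,"wx":0,"wy":0,"wz":0},{"grip":20,"tx":0,"ty":0,"tz":0,"wx":0,"wy":0,"wz":0},{"grip":20,"tx":0,"ty":0,"tz":0,"wx":0,"wy":0,"wz":0}]' 110; python3 w.py
```

```text
time_s: 4.83
eef_pos: [551.9, 185.8, 137.6]
ee_rot: [0.136, -0.095, -0.568, 0.806]
force: [-0.2, 1.3, 2.6]
grip_width: 0.361
4.8333 [551.93931718 185.79328392 137.5987643 ] [ 0.25  0.65  1.26 -0.29  1.43  2.22] [-0.16504643  1.27624076  2.60228528] 0.3612712673538493
rotvec tool [0.0055 0.0012 0.0004] shift cur axes [  0.8 -90.2  -0.8] shift target axes [  0.7 -90.2  -0.3]
rotvec tool [0.0055 0.0012 0.0004] shift cur axes [ 0.7  2.8 -0.3] shift target axes [ 0.7  2.8 -0.3]
time_s: 5.17
eef_pos: [552.0, 185.8, 137.7]
ee_rot: [0.136, -0.095, -0.568, 0.806]
force: [-0.1, 1.5, 6.7]
grip_width: 0.351
5.1667 [551.98802153 185.80241897 137.70053637] [ 0.25  0.65  1.26 -0.29  1.43  2.22] [-0.13202005  1.5345588   6.72353666] 0.35107632824137824
rotvec tool [0.0057 0.0011 0.0002] shift cur axes [  0.8 -90.1  -0.8] shift target axes [  0.8 -90.1  -0.3]
rotvec tool [0.0057 0.0011 0.0002] shift cur axes [ 0.8  2.9 -0.3] shift target axes [ 0.8  2.9 -0.3]
```

```bash
python3 -m handwheel '[{"grip":20,"tx":0,"ty":-4.2,"tz":3.1,"wx":0,"wy":0,"wz":0},{"grip":20,"tx":0,"ty":-8.4,"tz":6.2,"wx":0,"wy":0,"wz":0},{"grip":20,"tx":0,"ty":-8.4,"tz":6.2,"wx":0,"wy":0,"wz":0},{"grip":20,"tx":0,"ty":-8.4,"tz":6.2,"wx":0,"wy":0,"wz":0},{"grip":20,"tx":0,"ty":-15,"tz":10,"wx":0,"wy":0,"wz":0},{"grip":20,"tx":0,"ty":-20,"tz":12,"wx":0,"wy":0,"wz":0},{"grip":20,"tx":0,"ty":-20,"tz":12,"wx":0,"wy":0,"wz":0},{"grip":20,"tx":0,"ty":-20,"tz":12,"wx":0,"wy":0,"wz":0},{"grip":20,"tx":0,"ty":-20,"tz":12,"wx":0,"wy":0,"wz":0},{"grip":20,"tx":0,"ty":-20,"tz":12,"wx":0,"wy":0,"wz":0}]' ; python3 w.py
```

```text
time_s: 6.0
eef_pos: [539.2, 149.5, 305.8]
ee_rot: [0.136, -0.095, -0.568, 0.806]
force: [0.0, 0.8, -5.5]
grip_width: 0.352
6.0 [539.16548533 149.4610978  305.76890385] [ 0.19  0.48  1.1  -0.3   1.73  2.08] [ 0.04554211  0.75951612 -5.5093004 ] 0.3520634291250712
rotvec tool [0.0054 0.001  0.0013] shift cur axes [  0.4  55.1 -93.7] shift target axes [  0.6  54.6 -94. ]
rotvec tool [0.0054 0.001  0.0013] shift cur axes [  0.3 148.2 -93.2] shift target axes [  0.6 147.7 -94. ]
```

```bash
cat > g.py <<'E'
from h import *
from rig import sense
import sys
a=np.radians(-12.1);d=np.array([np.cos(a),np.sin(a),0])
s=sense();print(s["time_s"],np.round(s["eef_pos"],1),np.round(s["joints"],2),np.round(s["force"],1),np.round(s["wrist_torque"],2),round(s["grip_width"],3))
togo(s,np.array([519.3,-49,290]),d,[0,0,-1])
E
python3 g.py; python3 -c "
from h import *
t=load('top0.pkl');print(onz(t,(358,83),190))"
```

```text
6.0 [539.2 149.5 305.8] [ 0.19  0.48  1.1  -0.3   1.73  2.08] [ 0.   0.8 -5.5] [ 0.56 -0.25  0.  ] 0.352
rotvec tool [-0.2557 -1.6743  0.2916] shift cur axes [-46.2  80.1 177.4] shift target axes [198.2  15.8  22.2]
[776.01656564 153.02507587 190.        ]
```

```bash
python3 -m handwheel '[{"grip":20,"tx":0,"ty":0,"tz":0,"wx":-0.117,"wy":0,"wz":0},{"grip":20,"tx":0,"ty":0,"tz":0,"wx":-0.117,"wy":0,"wz":0},{"grip":20,"tx":0,"ty":0,"tz":0,"wx":-0.117,"wy":0,"wz":0},{"grip":20,"tx":0,"ty":0,"tz":0,"wx":0,"wy":-0.12,"wz":0},{"grip":20,"tx":0,"ty":0,"tz":0,"wx":0,"wy":-0.12,"wz":0},{"grip":20,"tx":0,"ty":0,"tz":0,"wx":0,"wy":-0.12,"wz":0},{"grip":20,"tx":0,"ty":0,"tz":0,"wx":0,"wy":-0.12,"wz":0},{"grip":20,"tx":0,"ty":0,"tz":0,"wx":0,"wy":-0.12,"wz":0},{"grip":20,"tx":0,"ty":0,"tz":0,"wx":0,"wy":-0.12,"wz":0},{"grip":20,"tx":0,"ty":0,"tz":0,"wx":0,"wy":-0.12,"wz":0}]'; python3 -m handwheel '[{"grip":20,"tx":0,"ty":0,"tz":0,"wx":0,"wy":-0.12,"wz":0},{"grip":20,"tx":0,"ty":0,"tz":0,"wx":0,"wy":-0.12,"wz":0},{"grip":20,"tx":0,"ty":0,"tz":0,"wx":0,"wy":-0.12,"wz":0},{"grip":20,"tx":0,"ty":0,"tz":0,"wx":0,"wy":-0.12,"wz":0},{"grip":20,"tx":0,"ty":0,"tz":0,"wx":0,"wy":-0.12,"wz":0},{"grip":20,"tx":0,"ty":0,"tz":0,"wx":0,"wy":-0.12,"wz":0},{"grip":20,"tx":0,"ty":0,"tz":0,"wx":0,"wy":-0.12,"wz":0},{"grip":20,"tx":0,"ty":0,"tz":0,"wx":0,"wy":0,"wz":0}]'; python3 g.py
```

```text
time_s: 6.83
eef_pos: [539.2, 149.4, 304.5]
ee_rot: [0.18, -0.179, 0.686, -0.682]
force: [-0.7, -0.1, -6.0]
grip_width: 0.353
time_s: 7.5
eef_pos: [539.2, 149.5, 304.4]
ee_rot: [0.444, -0.441, 0.553, -0.55]
force: [-0.4, -0.4, -5.4]
grip_width: 0.351
7.5 [539.2 149.5 304.4] [0.06 0.35 1.26 0.01 1.53 0.28] [-0.4 -0.4 -5.4] [0.03 0.   0.03] 0.351
rotvec tool [ 0.0009 -0.0084 -0.0065] shift cur axes [198.2  13.1  23.8] shift target axes [198.3  14.4  22.1]
```

```bash
python3 -m handwheel '[{"grip":20,"tx":15,"ty":0,"tz":2,"wx":0,"wy":-0.008,"wz":-0.006},{"grip":20,"tx":32,"ty":0,"tz":4,"wx":0,"wy":0,"wz":0},{"grip":20,"tx":35,"ty":0,"tz":4,"wx":0,"wy":0,"wz":0},{"grip":20,"tx":35,"ty":0,"tz":4,"wx":0,"wy":0,"wz":0},{"grip":20,"tx":35,"ty":0,"tz":4,"wx":0,"wy":0,"wz":0},{"grip":20,"tx":30,"ty":0,"tz":4,"wx":0,"wy":0,"wz":0},{"grip":20,"tx":16,"ty":0,"tz":0,"wx":0,"wy":0,"wz":0},{"grip":20,"tx":0,"ty":0,"tz":0,"wx":0,"wy":0,"wz":0}]'; python3 g.py
python3 - <<'E'
from h import *
from rig import eyes
for n in("top","side"):
    c=eyes.capture(n);pickle.dump(c,open(n+"3.pkl","wb"))
    crop(c,n+"3",400,130,130,130,6) if n=="top" else crop(c,n+"3",280,30,130,130,6)
E
```

```text
time_s: 8.17
eef_pos: [517.8, -51.4, 303.9]
ee_rot: [0.441, -0.441, 0.553, -0.552]
force: [-0.9, -0.6, -5.2]
grip_width: 0.357
8.1667 [517.8 -51.4 303.9] [-0.32  0.26  1.38 -0.    1.5  -0.1 ] [-0.9 -0.6 -5.2] [-0.01  0.01 -0.03] 0.357
rotvec tool [ 0.0011 -0.0125  0.0005] shift cur axes [-2.7 13.9  1. ] shift target axes [-2.7 13.9  1. ]
```

View pics/side3.png

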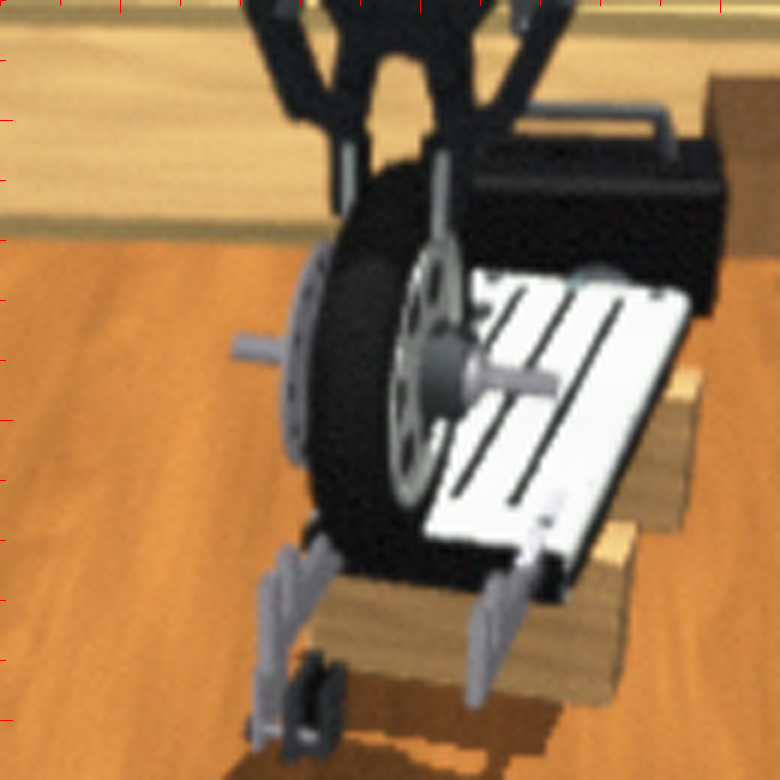

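View pics/top3.png

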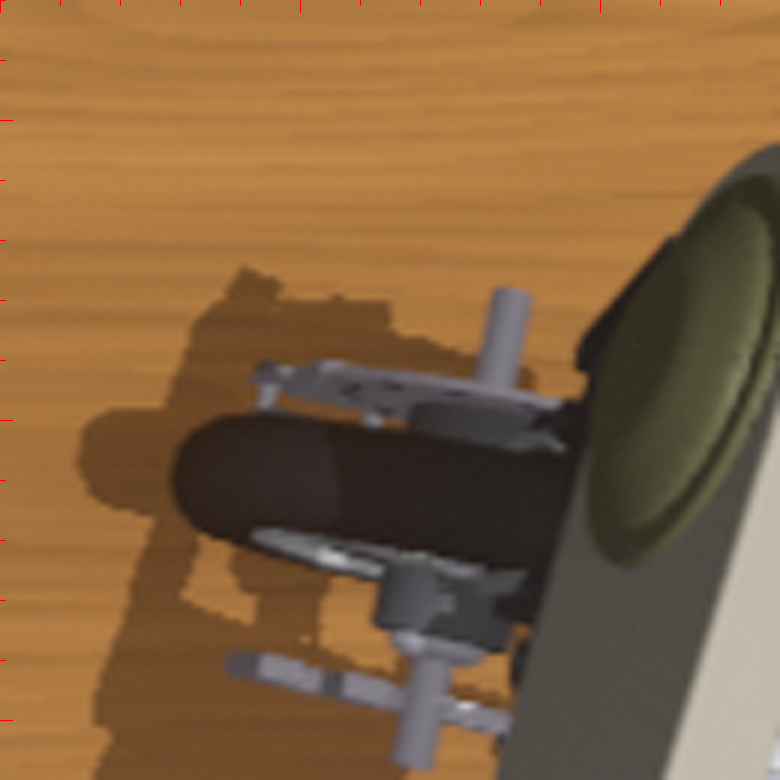

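```bash
python3 - <<'E'
from h import *
t=load("top3.pkl");s=load("side3.pkl")
T=lambda x,y:((x+.5)/6-.5+400,(y+.5)/6-.5+130)
S=lambda x,y:((x+.5)/6-.5+280,(y+.5)/6-.5+30)
a,e=tri(t,T(513,294),s,S(236,347));b,f=tri(t,T(413,764),s,S(556,383))
print(a,e,b,f);v=a-b;print(np.linalg.norm(v),v/np.linalg.norm(v),np.degrees(np.arctan2(v[1],v[0])),(a+b)/2)
E
```

```text
[587.47857236 -68.74023213 247.64718861] 0.8161459362013344 [448.59787438 -37.10893111 248.94165102] 0.09395206293022645
142.44319257125778 [ 0.97499007 -0.22206257 -0.00908757] -12.830745284054025 [518.03822337 -52.92458162 248.29441981]
```

```bash
python3 - <<'E'
from h import *
t=load("top0.pkl");im=t["pixels"].astype(int)
g=im.min(2)
# deck side edges: for columns 530..635 find first/last bright(white>190) subpixel rows
up=[];lo=[]
for x in range(520,636,3):
    col=g[185:310,x].astype(float);thr=150
    idx=np.where(col>thr)[0]
    i=idx[0];j=idx[-1]
    if i==0 or j>=124: continue
    up.append((x,185+i-(col[i]-thr)/(col[i]-col[i-1]))); lo.append((x,185+j+(col[j]-thr)/(col[j]-col[j+1])))
for nm,P in(("up",up),("lo",lo)):
    W=np.array([onz(t,p,123) for p in P])
    k=np.ones(len(W),bool)
    for _ in range(4):
        c=np.polyfit(W[k,1],W[k,0],1);r=W[:,0]-np.polyval(c,W[:,1]);k=abs(r)<2*max(r[k].std(),.3)
    print(nm,len(W),k.sum(),"slope deg",np.degrees(np.arctan(c[0])),"x at y=-200",np.polyval(c,-200),r[k].std())
E
```

```text
up 39 39 slope deg 12.319096386005526 x at y=-200 554.5417599567216 0.2612897828498211
lo 39 39 slope deg 12.342529882241683 x at y=-200 418.237213250384 0.09208447029781767
```

```bash
python3 - <<'E'
from h import *
t=load("top0.pkl");s=load("side0.pkl")
crop(t,"cal_t",435,185,40,35,16);crop(s,"cal_s",320,130,40,35,16)
E
python3 -m handwheel '[{"grip":20,"tx":-1.5,"ty":10,"tz":0.4,"wx":0,"wy":-0.0085,"wz":0},{"grip":20,"tx":-1.5,"ty":16,"tz":0,"wx":0,"wy":0,"wz":0},{"grip":20,"tx":-1.1,"ty":20,"tz":0,"wx":0,"wy":0,"wz":0},{"grip":20,"tx":0,"ty":16,"tz":0,"wx":0,"wy":0,"wz":0},{"grip":20,"tx":0,"ty":10,"tz":0,"wx":0,"wy":0,"wz":0},{"grip":20,"tx":0,"ty":5,"tz":0,"wx":0,"wy":0,"wz":0},{"grip":20,"tx":0,"ty":0,"tz":0,"wx":0,"wy":0,"wz":0}]'; python3 g.py
python3 - <<'E'
from h import *
from rig import eyes
for n in("top","side"):
    c=eyes.capture(n);pickle.dump(c,open(n+"4.pkl","wb"))
    crop(c,n+"4",420,170,100,100,7) if n=="top" else crop(c,n+"4",310,70,100,100,7)
E
```

```text
time_s: 8.85
eef_pos: [519.6, -43.5, 225.7]
ee_rot: [0.445, -0.446, 0.55, -0.548]
force: [0.3, 0.6, -5.6]
grip_width: 0.356
8.85 [519.6 -43.5 225.7] [-0.31  0.31  1.52  0.    1.32 -0.1 ] [ 0.3  0.6 -5.6] [ 0.01  0.06 -0.03] 0.356
rotvec tool [ 0.0025  0.0043 -0.0013] shift cur axes [  5.3 -64.4   0.7] shift target axes [  5.4 -64.3   0.9]
```

View pics/side4.png

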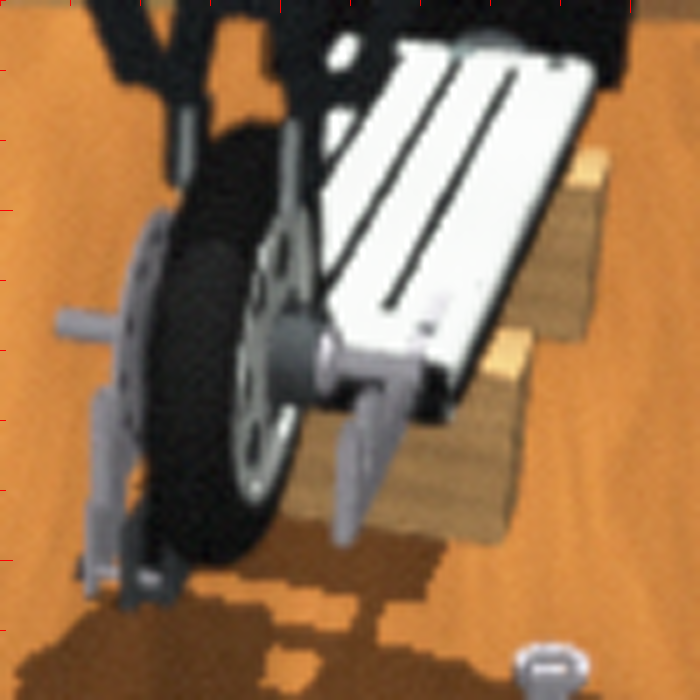

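View pics/top4.png

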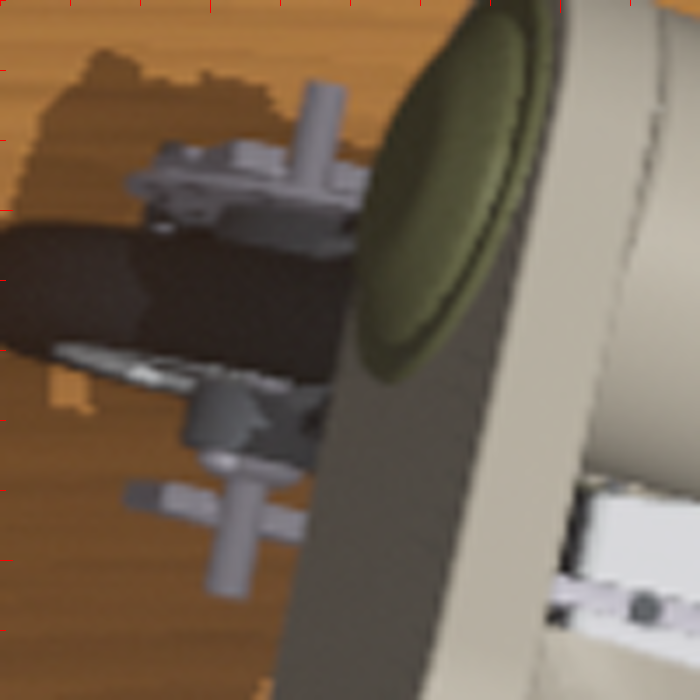

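View pics/cal_t.png

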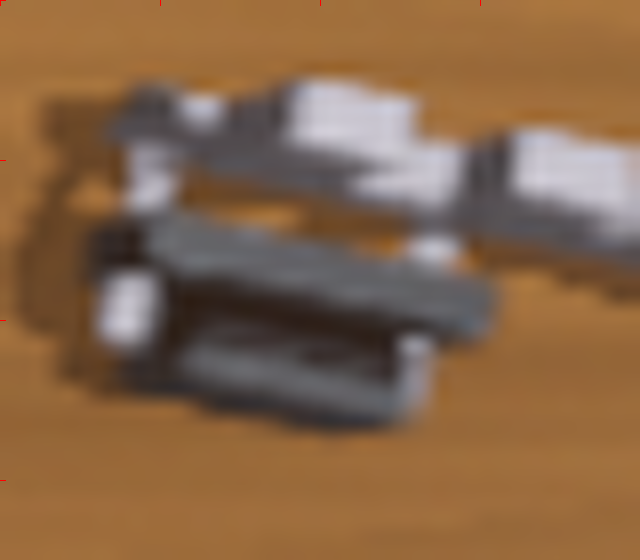

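View pics/cal_s.png

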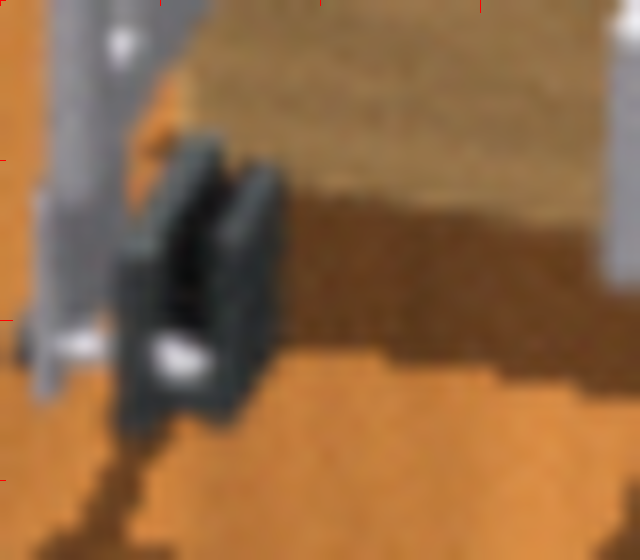

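```bash
cat >> h.py <<'E'
O=np.array([519.3,-49.0,0]);_a=np.radians(-12.33)
SY=np.array([np.cos(_a),np.sin(_a),0]);SX=np.array([np.sin(_a),-np.cos(_a),0])
def sc(p): p=np.array(p)-O; return np.round([p@SX,p@SY,p[2]],1)
E
python3 - <<'E'
from h import *
t=load("top0.pkl");s=load("side0.pkl")
C=lambda x,y:((x+.5)/16-.5+435,(y+.5)/16-.5+185)
D=lambda x,y:((x+.5)/16-.5+320,(y+.5)/16-.5+130)
for nm,p,z in (("prong r",(350,115),147),("prong f",(570,163),147),("outer pl",(320,270),96),("inner",(300,380),96),("slit",(310,325),96)):
    print(nm,sc(onz(t,C(*p),z)))
# plain fork prongs from 6x crop
T2=lambda x,y:((x+.5)/6-.5+430,(y+.5)/6-.5+180)
for p in((100,366),(188,387)): print("plain",sc(onz(t,T2(*p),147)))
print("side slit top front tri-ish:", sc(onz(s,D(215,195),96)), "outer plate",sc(onz(s,D(190,150),96)),sc(onz(s,D(145,250),96)),"inner",sc(onz(s,D(262,185),96)),sc(onz(s,D(235,255),96)))
# new pics
t=load("top4.pkl");s=load("side4.pkl")
T=lambda x,y:((x+.5)/7-.5+420,(y+.5)/7-.5+170)
S=lambda x,y:((x+.5)/7-.5+310,(y+.5)/7-.5+70)
a,e=tri(t,T(326,86),s,S(61,322));b,f=tri(t,T(230,594),s,S(420,366))
print(sc(a),e,sc(b),f)
print("onz170",sc(onz(t,T(326,86),169)),sc(onz(t,T(230,594),169)))
# edges of axle across
for p in((313,130),(343,135),(301,180),(332,185),(219,560),(252,566),(232,490),(264,495)): print(p,sc(onz(t,T(*p),169)))
print("axle target x:",[sc(onz(t,T(*p),147)) for p in((160,498),(310,525))])
E
```

```text
prong r [-14.3  50.8 147. ]
prong f [ 13.4  51.  147. ]
outer pl [-1.  37.5 96. ]
inner [-0.6 22.9 96. ]
slit [-0.8 30.2 96. ]
plain [-14.2 -48.  147. ]
plain [ 15.3 -48.3 147. ]
side slit top front tri-ish: [-1.6 28.8 96. ] outer plate [12.8 37.6 96. ] [-23.9  34.9  96. ] inner [ 4.3 21.8 96. ] [-21.   19.5  96. ]
[ -6.4  70.  172.4] 0.08954743580150978 [ -4.1 -71.9 173.3] 0.8023720832712246
onz170 [ -5.5  70.5 169. ] [ -2.9 -72.2 169. ]
(313, 130) [ -6.5  57.8 169. ]
(343, 135) [  1.9  58.2 169. ]
(301, 180) [ -6.9  43.5 169. ]
(332, 185) [  1.7  44.  169. ]
(219, 560) [ -7.7 -63.8 169. ]
(252, 566) [  1.5 -63.4 169. ]
(232, 490) [ -8.1 -44.3 169. ]
(264, 495) [  0.7 -43.7 169. ]
axle target x: [array([-21.4, -50. , 147. ]), array([ 21.1, -48. , 147. ])]
```

```bash
cat > ax.py <<'E'
from h import *
import sys
def edges(t,rows,c0,c1,z):
    im=t["pixels"].astype(float);out=[]
    f=im[:,:,2]-0.6*im[:,:,0]  # blue-ish grey vs brown
    for r in rows:
        v=f[r,c0:c1];lo=np.percentile(v,15);hi=v.max();th=(lo+hi)/2
        idx=np.where(v>th)[0]
        if len(idx)<3: continue
        # contiguous around max
        m=int(np.argmax(v));i=m
        while i>0 and v[i-1]>th:i-=1
        j=m
        while j<len(v)-1 and v[j+1]>th:j+=1
        if i==0 or j==len(v)-1: continue
        l=c0+i-(v[i]-th)/(v[i]-v[i-1]);q=c0+j+(v[j]-th)/(v[j]-v[j+1])
        A=sc(onz(t,(l,r),z));B=sc(onz(t,(q,r),z));out.append((r,round(l,1),round(q,1),A[0],B[0],round((A[0]+B[0])/2,2),(A[1]+B[1])/2))
    return out
if __name__=="__main__":
    t=load(sys.argv[1]);z=float(sys.argv[2])
    for o in edges(t,range(180,194),455,476,z):print(o)
    for o in edges(t,range(236,256),444,462,z):print(o)
E
python3 ax.py top4.pkl 169
```

```text
(180, np.float64(471.5), np.float64(472.5), np.float64(3.8), np.float64(5.7), np.float64(4.75), np.float64(76.6))
(181, np.float64(463.2), np.float64(466.7), np.float64(-11.3), np.float64(-4.8), np.float64(-8.05), np.float64(71.65))
(182, np.float64(463.2), np.float64(468.8), np.float64(-10.9), np.float64(-0.4), np.float64(-5.65), np.float64(70.2))
(183, np.float64(463.1), np.float64(469.1), np.float64(-10.8), np.float64(0.5), np.float64(-5.15), np.float64(68.3))
(184, np.float64(462.9), np.float64(468.9), np.float64(-10.8), np.float64(0.5), np.float64(-5.15), np.float64(66.3))
(185, np.float64(462.6), np.float64(468.7), np.float64(-11.0), np.float64(0.6), np.float64(-5.2), np.float64(64.35))
(186, np.float64(462.4), np.float64(468.5), np.float64(-10.8), np.float64(0.6), np.float64(-5.1), np.float64(62.400000000000006))
(187, np.float64(462.0), np.float64(468.3), np.float64(-11.3), np.float64(0.6), np.float64(-5.35), np.float64(60.3))
(188, np.float64(461.7), np.float64(468.1), np.float64(-11.4), np.float64(0.7), np.float64(-5.35), np.float64(58.3))
(189, np.float64(461.6), np.float6
[... 838 characters left out ...]
.float64(-10.1), np.float64(1.8), np.float64(-4.15), np.float64(-63.85))
(251, np.float64(449.3), np.float64(455.6), np.float64(-10.1), np.float64(1.8), np.float64(-4.15), np.float64(-65.80000000000001))
(252, np.float64(449.0), np.float64(455.4), np.float64(-10.2), np.float64(1.7), np.float64(-4.25), np.float64(-67.80000000000001))
(253, np.float64(448.8), np.float64(455.3), np.float64(-10.1), np.float64(1.9), np.float64(-4.1), np.float64(-69.69999999999999))
(254, np.float64(449.3), np.float64(455.1), np.float64(-8.9), np.float64(2.0), np.float64(-3.45), np.float64(-71.55))
(255, np.float64(450.8), np.float64(455.2), np.float64(-5.8), np.float64(2.5), np.float64(-1.65), np.float64(-73.05))
```

```bash
python3 - <<'E'
from h import *
t=load("top0.pkl");g=cv2.cvtColor(t["pixels"],cv2.COLOR_RGB2GRAY).astype(np.float32)
xs=np.arange(-28,28.1,1)
for yc in(-50,-48.2,-46.5,49,51,52.5):
    P=np.array([O+SX*x+SY*yc+[0,0,147] for x in xs]);q=proj(t,P).astype(np.float32)
    v=cv2.remap(g,q[:,0].reshape(1,-1),q[:,1].reshape(1,-1),cv2.INTER_LINEAR)[0]
    print(yc,[(int(x),int(a)) for x,a in zip(xs,v)])
E
```

```text
-50 [(-28, 77), (-27, 77), (-26, 78), (-25, 79), (-24, 81), (-23, 86), (-22, 101), (-21, 144), (-20, 178), (-19, 193), (-18, 203), (-17, 204), (-16, 205), (-15, 204), (-14, 204), (-13, 203), (-12, 202), (-11, 202), (-10, 202), (-9, 199), (-8, 196), (-7, 194), (-6, 193), (-5, 194), (-4, 196), (-3, 197), (-2, 193), (-1, 174), (0, 149), (1, 110), (2, 81), (3, 79), (4, 78), (5, 81), (6, 95), (7, 135), (8, 172), (9, 188), (10, 200), (11, 200), (12, 201), (13, 202), (14, 202), (15, 202), (16, 201), (17, 200), (18, 200), (19, 199), (20, 198), (21, 191), (22, 183), (23, 173), (24, 166), (25, 166), (26, 168), (27, 172), (28, 177)]
-48.2 [(-28, 76), (-27, 77), (-26, 78), (-25, 79), (-24, 78), (-23, 77), (-22, 103), (-21, 148), (-20, 178), (-19, 195), (-18, 201), (-17, 202), (-16, 203), (-15, 203), (-14, 202), (-13, 202), (-12, 202), (-11, 202), (-10, 203), (-9, 203), (-8, 198), (-7, 192), (-6, 188), (-5, 186), (-4, 188), (-3, 192), (-2, 184), (-1, 168), (0, 140), (1, 104), (2, 86), (3, 80), (4, 78), (5, 77), (6, 102), (7, 147), (8, 175), (9, 192), (10, 199), (11, 199), (12, 200), (13, 201), (1
[... 2000 characters left out ...]
9), (24, 143), (25, 139), (26, 134), (27, 132), (28, 136)]
52.5 [(-28, 116), (-27, 114), (-26, 112), (-25, 108), (-24, 101), (-23, 102), (-22, 115), (-21, 138), (-20, 165), (-19, 181), (-18, 188), (-17, 192), (-16, 192), (-15, 192), (-14, 193), (-13, 195), (-12, 194), (-11, 194), (-10, 196), (-9, 192), (-8, 179), (-7, 162), (-6, 139), (-5, 124), (-4, 122), (-3, 123), (-2, 123), (-1, 122), (0, 119), (1, 115), (2, 110), (3, 105), (4, 100), (5, 103), (6, 129), (7, 155), (8, 172), (9, 185), (10, 187), (11, 189), (12, 189), (13, 192), (14, 194), (15, 194), (16, 194), (17, 193), (18, 191), (19, 189), (20, 182), (21, 172), (22, 153), (23, 136), (24, 130), (25, 126), (26, 124), (27, 120), (28, 117)]
```

```bash
python3 -m handwheel '[{"grip":20,"tx":2.5,"ty":2,"tz":-0.7,"wx":0,"wy":0.0085,"wz":0},{"grip":20,"tx":2.5,"ty":4,"tz":-0.8,"wx":0,"wy":0,"wz":0},{"grip":20,"tx":0,"ty":4,"tz":0,"wx":0,"wy":0,"wz":0},{"grip":20,"tx":0,"ty":0,"tz":0,"wx":0,"wy":0,"wz":0},{"grip":20,"tx":0,"ty":0,"tz":0,"wx":0,"wy":0,"wz":0}]'; python3 g.py
python3 - <<'E'
from h import *
from rig import eyes
for n in("top","side"):
    c=eyes.capture(n);pickle.dump(c,open(n+"5.pkl","wb"))
    crop(c,n+"5",420,170,100,100,7) if n=="top" else crop(c,n+"5",310,70,100,100,7)
E
python3 ax.py top5.pkl 160 | sed 's/np.float64//g'
```

```text
time_s: 9.37
eef_pos: [517.2, -48.8, 216.3]
ee_rot: [0.443, -0.443, 0.552, -0.55]
force: [0.7, -0.1, -5.0]
grip_width: 0.357
9.3667 [517.2 -48.8 216.3] [-0.32  0.31  1.54  0.    1.29 -0.1 ] [ 0.7 -0.1 -5. ] [-0.02  0.01  0.02] 0.357
rotvec tool [ 0.0013 -0.0049 -0.0012] shift cur axes [ -0.3 -73.7   2. ] shift target axes [ -0.2 -73.7   2.1]
(180, (459.2), (465.8), (-17.0), (-4.5), (-10.75), (74.05))
(181, (467.6), (468.6), (-0.6), (1.2), (0.3), (74.5))
(182, (470.4), (474.0), (5.2), (12.1), (8.65), (74.4))
(183, (464.7), (469.4), (-5.3), (3.6), (-0.85), (70.25))
(184, (465.0), (470.9), (-4.4), (6.8), (1.2), (68.7))
(185, (464.6), (470.8), (-4.7), (7.0), (1.15), (66.65))
(186, (464.5), (470.5), (-4.5), (6.9), (1.2), (64.7))
(187, (464.3), (470.3), (-4.5), (6.9), (1.2), (62.7))
(188, (464.1), (470.2), (-4.5), (7.1), (1.3), (60.7))
(189, (463.7), (469.8), (-4.8), (6.8), (1.0), (58.599999999999994))
(190, (463.3), (469.7), (-5.1), (7.0), (0.95), (56.6))
(243, (446.8), (451.8), (-15.5), (-6.0), (-10.75), (-51.8))
(247, (451.5), (458.3), (-5.1), (7.8), (1.35), (-57.0))
(248, (451.4), (457.6), (-4.9), (6.8), (0.95), (-59.05))
(249, (451.0), (457.4), (-5.1), (6.8), (0.85), (-61.05))
(250, (450.8), (457.3), (-5.2), (7.0), (0.9), (-63.0))
(251, (450.6), (457.2), (-5.1), (7.2), (1.05), (-64.95))
(252, (450.4), (456.8), (-5.1), (7.0), (0.95), (-66.94999999999999))
(253, (450.4), (456.5), (-4.8), (6.8), (1.0), (-68.94999999999999))
(254, (449.9), (456.4), (-5.3), (6.8), (0.75), (-70.94999999999999))
(255, (450.8), (456.2), (-3.3), (6.9), (1.8), (-72.65))
```

View pics/side5.png

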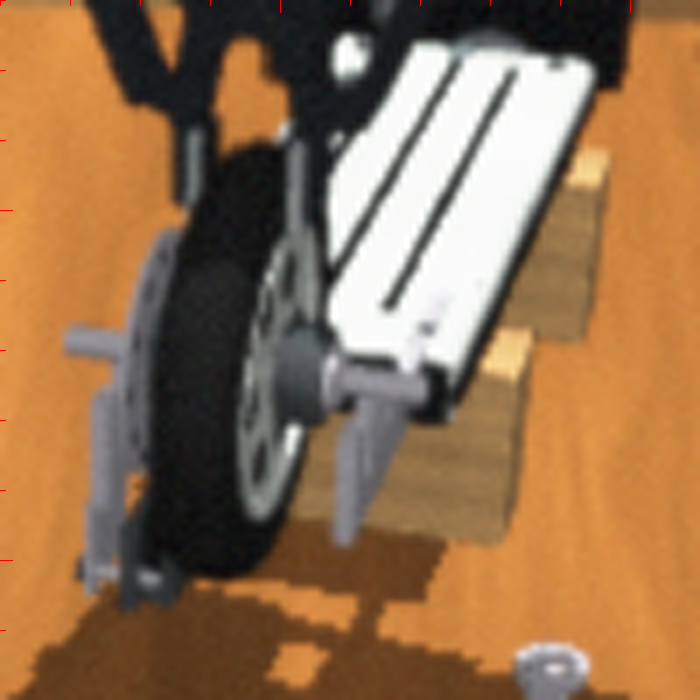

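View pics/top5.png

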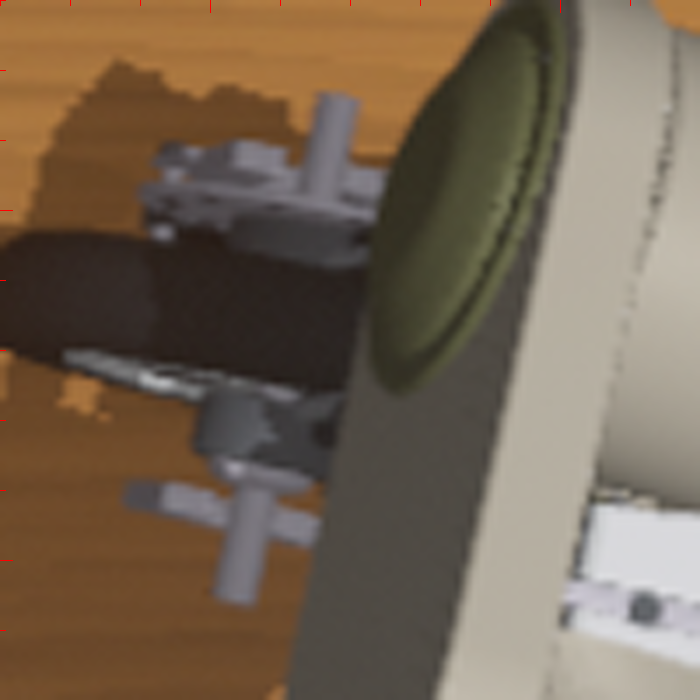

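```bash
python3 -m handwheel '[{"grip":20,"tx":-0.8,"ty":2,"tz":-1.2,"wx":0,"wy":0,"wz":0},{"grip":20,"tx":0,"ty":3,"tz":0,"wx":0,"wy":0,"wz":0},{"grip":20,"tx":0,"ty":1,"tz":0,"wx":0,"wy":0,"wz":0},{"grip":20,"tx":0,"ty":0.5,"tz":0,"wx":0,"wy":0,"wz":0},{"grip":20,"tx":0,"ty":0,"tz":0,"wx":0,"wy":0,"wz":0}]'; python3 g.py;  python3 -m handwheel '[{"grip":20,"tx":0,"ty":1,"tz":0,"wx":0,"wy":0,"wz":0},{"grip":20,"tx":0,"ty":1,"tz":0,"wx":0,"wy":0,"wz":0},{"grip":20,"tx":0,"ty":0,"tz":0,"wx":0,"wy":0,"wz":0}]'; python3 g.py
```

```text
time_s: 9.88
eef_pos: [516.3, -47.6, 209.9]
ee_rot: [0.443, -0.443, 0.552, -0.55]
force: [0.3, -0.3, -6.1]
grip_width: 0.353
9.8833 [516.3 -47.6 209.9] [-0.32  0.32  1.55  0.    1.28 -0.1 ] [ 0.3 -0.3 -6.1] [0.   0.03 0.  ] 0.353
rotvec tool [ 0.0011 -0.0047 -0.0012] shift cur axes [  0.6 -80.1   3.2] shift target axes [  0.7 -80.1   3.3]
time_s: 10.13
eef_pos: [516.2, -47.6, 207.8]
ee_rot: [0.443, -0.443, 0.552, -0.55]
force: [-0.6, -0.2, -5.4]
grip_width: 0.359
10.1333 [516.2 -47.6 207.8] [-0.32  0.32  1.55  0.    1.27 -0.1 ] [-0.6 -0.2 -5.4] [-0.07 -0.02 -0.02] 0.359
rotvec tool [ 0.0011 -0.0047 -0.0012] shift cur axes [  0.6 -82.2   3.2] shift target axes [  0.7 -82.2   3.3]
```

```bash
python3 -m handwheel '[{"grip":20,"tx":0,"ty":1,"tz":0,"wx":0,"wy":0,"wz":0},{"grip":20,"tx":0,"ty":1,"tz":0,"wx":0,"wy":0,"wz":0},{"grip":20,"tx":0,"ty":0,"tz":0,"wx":0,"wy":0,"wz":0}]'; python3 g.py;python3 -m handwheel '[{"grip":20,"tx":0,"ty":1,"tz":0,"wx":0,"wy":0,"wz":0},{"grip":20,"tx":0,"ty":0.5,"tz":0,"wx":0,"wy":0,"wz":0},{"grip":20,"tx":0,"ty":0,"tz":0,"wx":0,"wy":0,"wz":0}]'; python3 g.py
```

```text
time_s: 10.38
eef_pos: [516.2, -47.6, 205.8]
ee_rot: [0.443, -0.443, 0.552, -0.55]
force: [-0.1, 0.0, -5.4]
grip_width: 0.354
10.3833 [516.2 -47.6 205.8] [-0.32  0.32  1.56  0.    1.27 -0.1 ] [-0.1  0.  -5.4] [-0.03 -0.01 -0.01] 0.354
rotvec tool [ 0.0012 -0.0047 -0.0011] shift cur axes [  0.6 -84.2   3.2] shift target axes [  0.7 -84.2   3.3]
time_s: 10.63
eef_pos: [516.2, -47.6, 204.4]
ee_rot: [0.443, -0.443, 0.551, -0.55]
force: [0.2, -0.2, -5.4]
grip_width: 0.357
10.6333 [516.2 -47.6 204.4] [-0.32  0.32  1.56  0.    1.26 -0.1 ] [ 0.2 -0.2 -5.4] [-0.01  0.05 -0.03] 0.357
rotvec tool [ 0.0011 -0.0046 -0.0012] shift cur axes [  0.6 -85.6   3.2] shift target axes [  0.7 -85.6   3.3]
```

```bash
python3 -m handwheel '[{"grip":20,"tx":0,"ty":1,"tz":0,"wx":0,"wy":0,"wz":0},{"grip":20,"tx":0,"ty":1,"tz":0,"wx":0,"wy":0,"wz":0},{"grip":20,"tx":0,"ty":0,"tz":0,"wx":0,"wy":0,"wz":0}]'; python3 g.py;python3 -m handwheel '[{"grip":20,"tx":0,"ty":1,"tz":0,"wx":0,"wy":0,"wz":0},{"grip":20,"tx":0,"ty":1,"tz":0,"wx":0,"wy":0,"wz":0},{"grip":20,"tx":0,"ty":0,"tz":0,"wx":0,"wy":0,"wz":0}]'; python3 g.py
python3 - <<'E'
from h import *
from rig import eyes
for n in("top","side"):
    c=eyes.capture(n);pickle.dump(c,open(n+"6.pkl","wb"))
    crop(c,n+"6",420,170,100,100,7) if n=="top" else crop(c,n+"6",310,70,100,100,7)
E
python3 ax.py top6.pkl 145 | sed 's/np.float64//g'
```

```text
time_s: 10.88
eef_pos: [516.2, -47.6, 202.3]
ee_rot: [0.443, -0.443, 0.552, -0.55]
force: [0.2, 0.9, -5.0]
grip_width: 0.358
10.8833 [516.2 -47.6 202.3] [-0.32  0.32  1.56  0.    1.26 -0.1 ] [ 0.2  0.9 -5. ] [ 0.02  0.03 -0.01] 0.358
rotvec tool [ 0.0012 -0.0047 -0.0012] shift cur axes [  0.6 -87.7   3.2] shift target axes [  0.7 -87.7   3.3]
time_s: 11.13
eef_pos: [516.2, -47.6, 200.3]
ee_rot: [0.443, -0.443, 0.552, -0.55]
force: [0.2, -0.0, -5.7]
grip_width: 0.36
11.1333 [516.2 -47.6 200.3] [-0.32  0.33  1.56  0.    1.25 -0.1 ] [ 0.2 -0.  -5.7] [-0.    0.04 -0.05] 0.36
rotvec tool [ 0.0013 -0.0047 -0.0012] shift cur axes [  0.6 -89.7   3.2] shift target axes [  0.7 -89.7   3.3]
(180, (458.7), (465.8), (-14.2), (-0.4), (-7.3), (76.5))
(181, (462.5), (463.7), (-6.4), (-4.1), (-5.25), (74.95))
(182, (468.4), (473.3), (5.4), (15.0), (10.2), (76.4))
(183, (461.0), (462.5), (-8.5), (-5.6), (-7.05), (70.44999999999999))
(184, (462.0), (465.3), (-6.1), (0.2), (-2.95), (69.3))
(185, (462.0), (467.4), (-5.8), (4.8), (-0.5), (67.8))
(186, (461.7), (467.7), (-5.8), (5.7), (-0.05), (65.9))
(187
[... 277 characters left out ...]
))
(237, (447.5), (458.0), (-12.7), (7.5), (-2.6), (-38.2))
(239, (450.6), (460.2), (-6.0), (12.5), (3.25), (-40.9))
(243, (457.4), (460.7), (8.7), (15.1), (11.9), (-46.95))
(247, (448.8), (455.2), (-6.2), (6.1), (-0.05), (-57.75))
(248, (448.6), (454.8), (-6.1), (5.8), (-0.15), (-59.75))
(249, (448.4), (454.6), (-6.1), (5.6), (-0.25), (-61.8))
(250, (448.1), (454.3), (-6.4), (5.6), (-0.4), (-63.85))
(251, (447.8), (454.3), (-6.5), (5.9), (-0.3), (-65.80000000000001))
(252, (447.8), (453.9), (-6.2), (5.5), (-0.35), (-67.85))
(253, (447.5), (453.8), (-6.3), (5.8), (-0.25), (-69.85))
(254, (447.4), (453.5), (-6.1), (5.7), (-0.2), (-71.85))
(255, (447.9), (453.3), (-4.8), (5.6), (0.4), (-73.7))
```

View pics/side6.png

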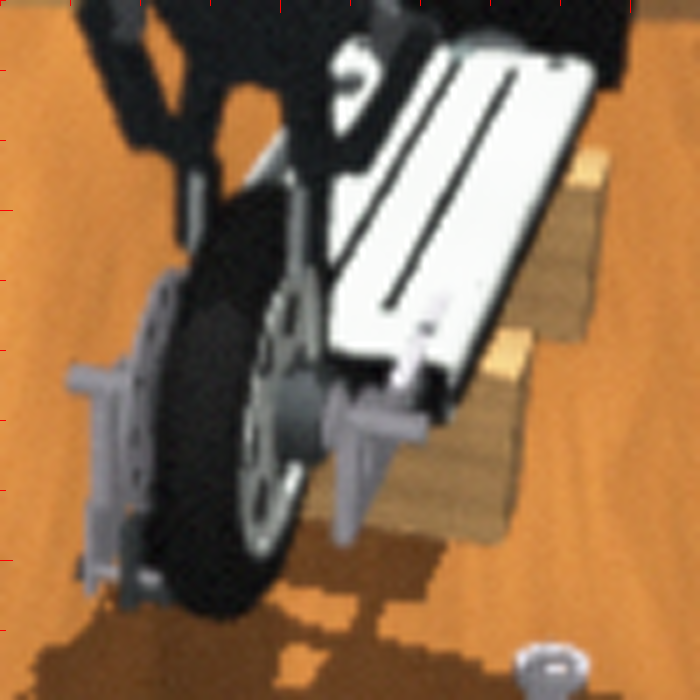

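View pics/top6.png

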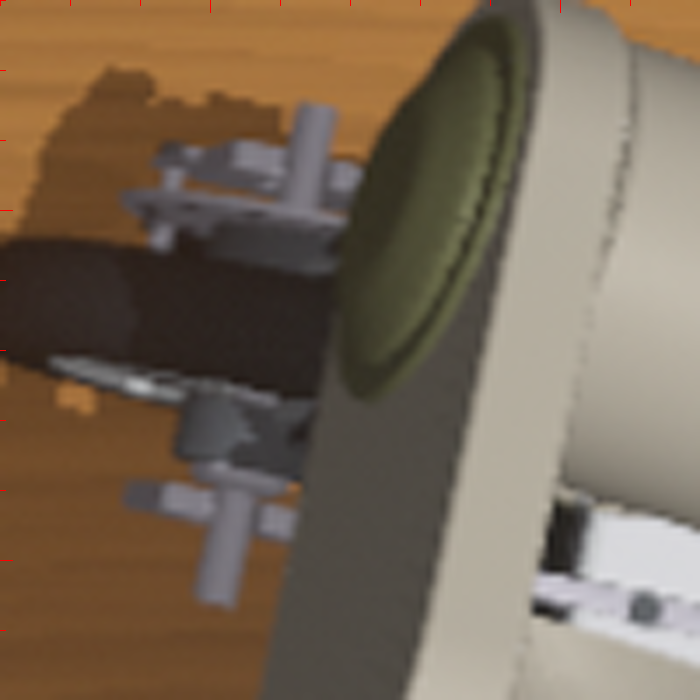

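```bash
python3 -m handwheel '[{"grip":20,"tx":0.2,"ty":0,"tz":-0.6,"wx":0,"wy":0,"wz":0},{"grip":20,"tx":0,"ty":0,"tz":-0.6,"wx":0,"wy":0,"wz":0},{"grip":20,"tx":0,"ty":0,"tz":0,"wx":0,"wy":0,"wz":0}]'; python3 g.py;python3 -m handwheel '[{"grip":20,"tx":0,"ty":1,"tz":0,"wx":0,"wy":0,"wz":0},{"grip":20,"tx":0,"ty":1,"tz":0,"wx":0,"wy":0,"wz":0},{"grip":20,"tx":0,"ty":0,"tz":0,"wx":0,"wy":0,"wz":0}]'; python3 g.py
```

```text
time_s: 11.48
eef_pos: [515.0, -47.5, 200.6]
ee_rot: [0.443, -0.443, 0.551, -0.55]
force: [0.9, -0.3, -5.0]
grip_width: 0.351
11.4833 [515.  -47.5 200.6] [-0.32  0.32  1.57  0.    1.25 -0.1 ] [ 0.9 -0.3 -5. ] [-0.07  0.04  0.01] 0.351
rotvec tool [ 0.0009 -0.0047 -0.0011] shift cur axes [  0.4 -89.4   4.5] shift target axes [  0.5 -89.4   4.6]
time_s: 11.73
eef_pos: [515.0, -47.5, 198.3]
ee_rot: [0.443, -0.443, 0.552, -0.55]
force: [0.3, -0.1, -6.2]
grip_width: 0.358
11.7333 [515.  -47.5 198.3] [-0.32  0.32  1.57  0.    1.25 -0.1 ] [ 0.3 -0.1 -6.2] [0.02 0.03 0.01] 0.358
rotvec tool [ 0.0013 -0.0047 -0.0012] shift cur axes [  0.4 -91.8   4.4] shift target axes [  0.5 -91.7   4.6]
```

Axle about 143 mm high; continuing in 0.5 mm steps towards the pads.

```bash
for i in 1; do python3 -m handwheel '[{"grip":20,"tx":0,"ty":0.5,"tz":0,"wx":0,"wy":0,"wz":0},{"grip":20,"tx":0,"ty":0.5,"tz":0,"wx":0,"wy":0,"wz":0},{"grip":20,"tx":0,"ty":0,"tz":0,"wx":0,"wy":0,"wz":0}]';done; python3 g.py|head -1;python3 -m handwheel '[{"grip":20,"tx":0,"ty":0.5,"tz":0,"wx":0,"wy":0,"wz":0},{"grip":20,"tx":0,"ty":0.5,"tz":0,"wx":0,"wy":0,"wz":0},{"grip":20,"tx":0,"ty":0,"tz":0,"wx":0,"wy":0,"wz":0}]'; python3 g.py|head -1;python3 -m handwheel '[{"grip":20,"tx":0,"ty":0.5,"tz":0,"wx":0,"wy":0,"wz":0},{"grip":20,"tx":0,"ty":0.5,"tz":0,"wx":0,"wy":0,"wz":0},{"grip":20,"tx":0,"ty":0,"tz":0,"wx":0,"wy":0,"wz":0}]'; python3 g.py|head -1
```

```text
time_s: 11.98
eef_pos: [515.0, -47.6, 197.4]
ee_rot: [0.443, -0.443, 0.551, -0.55]
force: [-0.4, -0.4, -6.2]
grip_width: 0.353
11.9833 [515.  -47.6 197.4] [-0.32  0.33  1.57  0.    1.25 -0.1 ] [-0.4 -0.4 -6.2] [0.01 0.01 0.02] 0.353
time_s: 12.23
eef_pos: [515.0, -47.6, 196.4]
ee_rot: [0.443, -0.443, 0.552, -0.55]
force: [-0.2, 0.2, -5.7]
grip_width: 0.356
12.2333 [515.  -47.6 196.4] [-0.32  0.33  1.57  0.    1.24 -0.1 ] [-0.2  0.2 -5.7] [-0.02  0.02  0.01] 0.356
time_s: 12.48
eef_pos: [515.1, -47.6, 195.5]
ee_rot: [0.443, -0.443, 0.551, -0.551]
force: [0.7, 0.2, -6.0]
grip_width: 0.358
12.4833 [515.1 -47.6 195.5] [-0.32  0.33  1.57  0.    1.24 -0.1 ] [ 0.7  0.2 -6. ] [-0.02 -0.08 -0.08] 0.358
```

```bash
python3 -m handwheel '[{"grip":20,"tx":0,"ty":0.5,"tz":0,"wx":0,"wy":0,"wz":0},{"grip":20,"tx":0,"ty":0.5,"tz":0,"wx":0,"wy":0,"wz":0},{"grip":20,"tx":0,"ty":0,"tz":0,"wx":0,"wy":0,"wz":0}]'; python3 g.py|head -1;python3 -m handwheel '[{"grip":20,"tx":0,"ty":0.5,"tz":0,"wx":0,"wy":0,"wz":0},{"grip":20,"tx":0,"ty":0.5,"tz":0,"wx":0,"wy":0,"wz":0},{"grip":20,"tx":0,"ty":0,"tz":0,"wx":0,"wy":0,"wz":0}]'; python3 g.py|head -1
```

```text
time_s: 12.73
eef_pos: [515.2, -47.6, 194.6]
ee_rot: [0.443, -0.443, 0.551, -0.551]
force: [1.2, 0.1, -4.8]
grip_width: 0.355
12.7333 [515.2 -47.6 194.6] [-0.32  0.33  1.58  0.    1.24 -0.1 ] [ 1.2  0.1 -4.8] [-0.06 -0.26 -0.  ] 0.355
time_s: 12.98
eef_pos: [515.3, -47.6, 193.7]
ee_rot: [0.444, -0.443, 0.551, -0.551]
force: [1.0, -0.2, -3.9]
grip_width: 0.355
12.9833 [515.3 -47.6 193.7] [-0.32  0.33  1.58  0.    1.24 -0.1 ] [ 1.  -0.2 -3.9] [-0.06 -0.34  0.  ] 0.355
```

```bash
python3 -m handwheel '[{"grip":20,"tx":0,"ty":0,"tz":0.6,"wx":0,"wy":0,"wz":0},{"grip":20,"tx":0,"ty":0,"tz":0,"wx":0,"wy":0,"wz":0}]'; python3 g.py|head -1;python3 -m handwheel '[{"grip":20,"tx":0,"ty":0.5,"tz":0,"wx":0,"wy":0,"wz":0},{"grip":20,"tx":0,"ty":0.5,"tz":0,"wx":0,"wy":0,"wz":0},{"grip":20,"tx":0,"ty":0,"tz":0,"wx":0,"wy":0,"wz":0}]'; python3 g.py|head -1;python3 -m handwheel '[{"grip":20,"tx":0,"ty":0.5,"tz":0,"wx":0,"wy":0,"wz":0},{"grip":20,"tx":0,"ty":0.5,"tz":0,"wx":0,"wy":0,"wz":0},{"grip":20,"tx":0,"ty":0,"tz":0,"wx":0,"wy":0,"wz":0}]'; python3 g.py
```

```text
time_s: 13.15
eef_pos: [515.6, -47.7, 193.6]
ee_rot: [0.443, -0.443, 0.552, -0.55]
force: [0.3, -0.6, -1.8]
grip_width: 0.354
13.15 [515.6 -47.7 193.6] [-0.32  0.33  1.58  0.    1.24 -0.1 ] [ 0.3 -0.6 -1.8] [-0.    0.1   0.01] 0.354
time_s: 13.4
eef_pos: [515.6, -47.7, 192.9]
ee_rot: [0.443, -0.443, 0.551, -0.55]
force: [-3.0, 0.4, 2.1]
grip_width: 0.356
13.4 [515.6 -47.7 192.9] [-0.32  0.33  1.58  0.    1.23 -0.1 ] [-3.   0.4  2.1] [0.09 0.52 0.05] 0.356
time_s: 13.65
eef_pos: [515.3, -47.6, 191.2]
ee_rot: [0.443, -0.443, 0.552, -0.55]
force: [-3.0, 0.7, -2.0]
grip_width: 0.358
13.65 [515.3 -47.6 191.2] [-0.32  0.33  1.58  0.    1.23 -0.1 ] [-3.   0.7 -2. ] [0.05 0.6  0.07] 0.358
rotvec tool [ 0.0021 -0.0046 -0.0012] shift cur axes [  0.4 -98.9   4. ] shift target axes [  0.6 -98.8   4.3]
```

```bash
python3 -m handwheel '[{"grip":20,"tx":0,"ty":0.5,"tz":-0.3,"wx":0,"wy":0,"wz":0},{"grip":20,"tx":0,"ty":0.5,"tz":0,"wx":0,"wy":0,"wz":0},{"grip":20,"tx":0,"ty":0,"tz":0,"wx":0,"wy":0,"wz":0}]'; python3 g.py|head -1;python3 -m handwheel '[{"grip":20,"tx":0,"ty":0.5,"tz":0,"wx":0,"wy":0,"wz":0},{"grip":20,"tx":0,"ty":0.5,"tz":0,"wx":0,"wy":0,"wz":0},{"grip":20,"tx":0,"ty":0,"tz":0,"wx":0,"wy":0,"wz":0}]'; python3 g.py|head -1
```

```text
time_s: 13.9
eef_pos: [515.1, -47.6, 190.0]
ee_rot: [0.443, -0.443, 0.552, -0.55]
force: [-2.6, 0.0, -3.1]
grip_width: 0.354
13.9 [515.1 -47.6 190. ] [-0.32  0.33  1.58  0.    1.23 -0.1 ] [-2.6  0.  -3.1] [ 0.15  0.58 -0.05] 0.354
time_s: 14.15
eef_pos: [515.1, -47.6, 189.3]
ee_rot: [0.443, -0.443, 0.552, -0.55]
force: [-3.6, 1.0, -1.4]
grip_width: 0.354
14.15 [515.1 -47.6 189.3] [-0.32  0.33  1.58  0.    1.23 -0.1 ] [-3.6  1.  -1.4] [ 0.18  0.88 -0.01] 0.354
```

```bash
python3 -m handwheel '[{"grip":20,"tx":0,"ty":0,"tz":-0.5,"wx":0,"wy":0,"wz":0},{"grip":20,"tx":0,"ty":0,"tz":0,"wx":0,"wy":0,"wz":0}]'; python3 g.py|head -1
python3 - <<'E'
from h import *
from rig import eyes
for n in("top","side"):
    c=eyes.capture(n);pickle.dump(c,open(n+"7.pkl","wb"))
    crop(c,n+"7",430,180,60,80,9) if n=="top" else crop(c,n+"7",315,110,75,55,10)
E
python3 ax.py top7.pkl 134 | sed 's/np.float64//g'|grep -E "^\(1(8[4-9])|^\(25"
```

```text
time_s: 14.32
eef_pos: [514.9, -47.5, 189.3]
ee_rot: [0.443, -0.443, 0.551, -0.551]
force: [-2.0, 1.1, -4.2]
grip_width: 0.353
14.3167 [514.9 -47.5 189.3] [-0.32  0.33  1.58  0.    1.23 -0.1 ] [-2.   1.1 -4.2] [ 0.1   0.43 -0.  ] 0.353
(185, (460.1), (463.4), (-6.4), (-0.0), (-3.2), (68.3))
(186, (460.5), (465.3), (-5.4), (4.1), (-0.65), (66.80000000000001))
(187, (460.0), (466.0), (-5.9), (5.7), (-0.1), (64.9))
(188, (459.7), (465.8), (-6.1), (5.8), (-0.15), (62.8))
(189, (459.6), (465.7), (-5.8), (6.1), (0.15), (60.8))
(250, (446.8), (452.8), (-6.0), (5.7), (-0.15), (-64.15))
(251, (446.5), (452.7), (-6.1), (5.8), (-0.15), (-66.19999999999999))
(252, (446.4), (452.4), (-6.0), (5.7), (-0.15), (-68.25))
(253, (446.1), (452.3), (-6.2), (5.9), (-0.15), (-70.25))
(254, (445.8), (452.2), (-6.2), (6.0), (-0.1), (-72.30000000000001))
(255, (445.8), (451.8), (-5.9), (5.8), (-0.05), (-74.3))
```

View pics/side7.png

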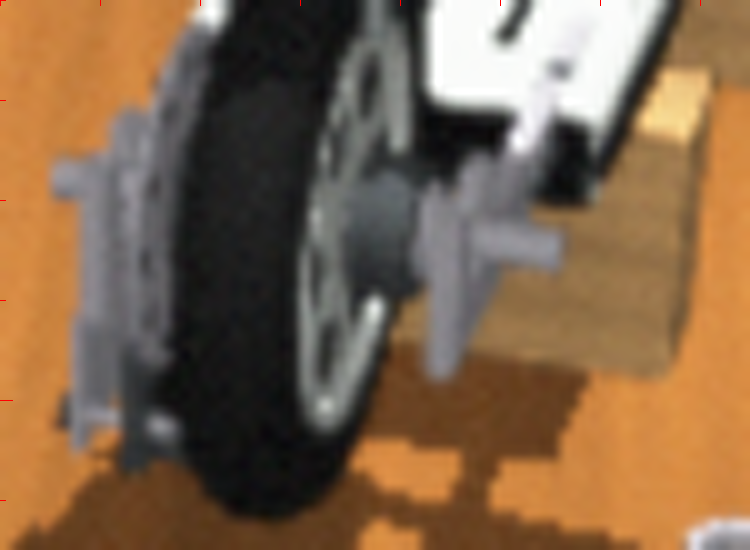

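View pics/top7.png

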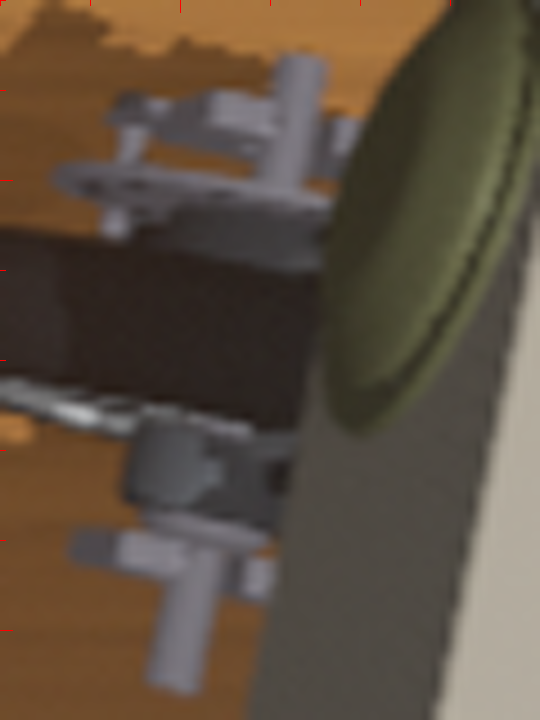

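```bash
python3 -m handwheel '[{"grip":20,"tx":0,"ty":0.7,"tz":0,"wx":0,"wy":0,"wz":0},{"grip":20,"tx":0,"ty":0.7,"tz":0,"wx":0,"wy":0,"wz":0},{"grip":20,"tx":0,"ty":0,"tz":0,"wx":0,"wy":0,"wz":0}]'; python3 g.py|head -1;python3 -m handwheel '[{"grip":20,"tx":0,"ty":0.7,"tz":0,"wx":0,"wy":0,"wz":0},{"grip":20,"tx":0,"ty":0.7,"tz":0,"wx":0,"wy":0,"wz":0},{"grip":20,"tx":0,"ty":0,"tz":0,"wx":0,"wy":0,"wz":0}]'; python3 g.py|head -1
```

```text
time_s: 14.67
eef_pos: [514.9, -47.5, 188.2]
ee_rot: [0.443, -0.443, 0.551, -0.551]
force: [-2.1, 1.4, -2.7]
grip_width: 0.356
14.6667 [514.9 -47.5 188.2] [-0.32  0.33  1.59  0.    1.22 -0.1 ] [-2.1  1.4 -2.7] [0.08 0.49 0.01] 0.356
time_s: 14.92
eef_pos: [514.9, -47.5, 186.6]
ee_rot: [0.443, -0.443, 0.551, -0.55]
force: [-1.4, 0.2, -1.7]
grip_width: 0.356
14.9167 [514.9 -47.5 186.6] [-0.32  0.34  1.59  0.    1.22 -0.1 ] [-1.4  0.2 -1.7] [0.09 0.4  0.03] 0.356
```

```bash
python3 -m handwheel '[{"grip":20,"tx":0,"ty":0.7,"tz":0,"wx":0,"wy":0,"wz":0},{"grip":20,"tx":0,"ty":0.7,"tz":0,"wx":0,"wy":0,"wz":0},{"grip":20,"tx":0,"ty":0,"tz":0,"wx":0,"wy":0,"wz":0}]'; python3 g.py|head -1;python3 -m handwheel '[{"grip":20,"tx":0,"ty":0.7,"tz":0,"wx":0,"wy":0,"wz":0},{"grip":20,"tx":0,"ty":0.7,"tz":0,"wx":0,"wy":0,"wz":0},{"grip":20,"tx":0,"ty":0,"tz":0,"wx":0,"wy":0,"wz":0}]'; python3 g.py|head -1;python3 -m handwheel '[{"grip":20,"tx":0,"ty":0.7,"tz":0,"wx":0,"wy":0,"wz":0},{"grip":20,"tx":0,"ty":0.7,"tz":0,"wx":0,"wy":0,"wz":0},{"grip":20,"tx":0,"ty":0,"tz":0,"wx":0,"wy":0,"wz":0}]'; python3 g.py|head -1
```

```text
time_s: 15.17
eef_pos: [514.9, -47.5, 185.1]
ee_rot: [0.443, -0.443, 0.551, -0.55]
force: [-1.6, 0.4, -2.7]
grip_width: 0.356
15.1667 [514.9 -47.5 185.1] [-0.32  0.34  1.59  0.    1.22 -0.1 ] [-1.6  0.4 -2.7] [0.06 0.34 0.02] 0.356
time_s: 15.42
eef_pos: [514.9, -47.5, 183.8]
ee_rot: [0.443, -0.443, 0.551, -0.55]
force: [-1.2, -0.5, -2.3]
grip_width: 0.354
15.4167 [514.9 -47.5 183.8] [-0.32  0.34  1.59  0.    1.21 -0.1 ] [-1.2 -0.5 -2.3] [-0.04  0.31  0.02] 0.354
time_s: 15.67
eef_pos: [514.9, -47.5, 182.4]
ee_rot: [0.443, -0.443, 0.551, -0.55]
force: [-1.4, -0.4, -3.3]
grip_width: 0.356
15.6667 [514.9 -47.5 182.4] [-0.32  0.34  1.59  0.    1.21 -0.1 ] [-1.4 -0.4 -3.3] [0.06 0.33 0.05] 0.356
```

```bash
python3 -m handwheel '[{"grip":20,"tx":0,"ty":0.6,"tz":0,"wx":0,"wy":0,"wz":0},{"grip":20,"tx":0,"ty":0.5,"tz":0,"wx":0,"wy":0,"wz":0},{"grip":20,"tx":0,"ty":0,"tz":0,"wx":0,"wy":0,"wz":0}]'; python3 g.py|head -1;python3 -m handwheel '[{"grip":20,"tx":0,"ty":0.5,"tz":0,"wx":0,"wy":0,"wz":0},{"grip":20,"tx":0,"ty":0.5,"tz":0,"wx":0,"wy":0,"wz":0},{"grip":20,"tx":0,"ty":0,"tz":0,"wx":0,"wy":0,"wz":0}]'; python3 g.py|head -1
```

```text
time_s: 15.92
eef_pos: [514.9, -47.5, 181.5]
ee_rot: [0.443, -0.443, 0.551, -0.551]
force: [-1.6, 0.0, -1.0]
grip_width: 0.353
15.9167 [514.9 -47.5 181.5] [-0.32  0.34  1.6   0.    1.21 -0.1 ] [-1.6  0.  -1. ] [ 0.11  0.44 -0.01] 0.353
time_s: 16.17
eef_pos: [515.0, -47.6, 181.3]
ee_rot: [0.444, -0.443, 0.551, -0.551]
force: [-2.2, 0.8, 6.3]
grip_width: 0.357
16.1667 [515.  -47.6 181.3] [-0.32  0.34  1.6   0.    1.21 -0.1 ] [-2.2  0.8  6.3] [0.23 1.   0.  ] 0.357
```

```bash
python3 -m handwheel '[{"grip":20,"tx":0,"ty":0.5,"tz":0,"wx":0,"wy":0,"wz":0},{"grip":20,"tx":0,"ty":0.5,"tz":0,"wx":0,"wy":0,"wz":0},{"grip":20,"tx":0,"ty":0,"tz":0,"wx":0,"wy":0,"wz":0}]'; python3 g.py;python3 -m handwheel '[{"grip":20,"tx":0,"ty":0.5,"tz":0,"wx":0,"wy":0,"wz":0},{"grip":20,"tx":0,"ty":0.5,"tz":0,"wx":0,"wy":0,"wz":0},{"grip":20,"tx":0,"ty":0,"tz":0,"wx":0,"wy":0,"wz":0}]'; python3 g.py
```

```text
time_s: 16.42
eef_pos: [515.1, -47.6, 181.2]
ee_rot: [-0.444, 0.443, -0.551, 0.551]
force: [-4.8, 1.1, 13.9]
grip_width: 0.354
16.4167 [515.1 -47.6 181.2] [-0.32  0.34  1.6   0.    1.2  -0.1 ] [-4.8  1.1 13.9] [0.38 1.64 0.02] 0.354
rotvec tool [-0.0008 -0.0046 -0.0008] shift cur axes [   0.4 -108.8    4.5] shift target axes [   0.5 -108.8    4.4]
time_s: 16.67
eef_pos: [515.1, -47.6, 181.1]
ee_rot: [-0.444, 0.443, -0.551, 0.551]
force: [-8.0, 1.8, 21.4]
grip_width: 0.357
16.6667 [515.1 -47.6 181.1] [-0.32  0.34  1.6   0.    1.2  -0.1 ] [-8.   1.8 21.4] [ 0.55  2.29 -0.03] 0.357
rotvec tool [-0.0013 -0.0045 -0.0007] shift cur axes [   0.4 -108.9    4.5] shift target axes [   0.5 -108.9    4.4]
```

```bash
python3 -m handwheel '[{"grip":20,"tx":0,"ty":-0.8,"tz":0,"wx":0,"wy":0,"wz":0},{"grip":20,"tx":0,"ty":-0.4,"tz":0,"wx":0,"wy":0,"wz":0},{"grip":20,"tx":0,"ty":0,"tz":0,"wx":-0.006,"wy":0,"wz":0},{"grip":20,"tx":0,"ty":0,"tz":0,"wx":0,"wy":0,"wz":0}]'; python3 g.py;python3 -m handwheel '[{"grip":20,"tx":0,"ty":0,"tz":0,"wx":-0.006,"wy":0,"wz":0},{"grip":20,"tx":0,"ty":0,"tz":0,"wx":0,"wy":0,"wz":0}]'; python3 g.py
python3 - <<'E'
from h import *
from rig import eyes
for n in("top","side"):
    c=eyes.capture(n);pickle.dump(c,open(n+"8.pkl","wb"))
    crop(c,n+"8",430,180,60,80,9) if n=="top" else crop(c,n+"8",315,110,75,55,10)
E
python3 ax.py top8.pkl 125 | sed 's/np.float64//g'|grep -E "^\(1(8[4-9])|^\(25"
```

```text
time_s: 17.0
eef_pos: [515.3, -47.6, 181.2]
ee_rot: [0.442, -0.444, 0.552, -0.549]
force: [-4.8, 1.3, 11.9]
grip_width: 0.358
17.0 [515.3 -47.6 181.2] [-0.32  0.34  1.59  0.    1.21 -0.1 ] [-4.8  1.3 11.9] [0.28 1.04 0.03] 0.358
rotvec tool [ 0.0048 -0.0046 -0.0009] shift cur axes [   0.4 -108.8    3.7] shift target axes [   0.5 -108.8    4.2]
time_s: 17.17
eef_pos: [515.6, -47.7, 181.3]
ee_rot: [0.441, -0.445, 0.554, -0.548]
force: [-4.9, 0.5, 11.0]
grip_width: 0.352
17.1667 [515.6 -47.7 181.3] [-0.32  0.35  1.59 -0.    1.22 -0.1 ] [-4.9  0.5 11. ] [0.18 0.56 0.05] 0.352
rotvec tool [ 0.0098 -0.0046 -0.0009] shift cur axes [   0.4 -108.8    2.8] shift target axes [   0.5 -108.7    3.9]
(186, (458.9), (464.1), (-6.2), (4.2), (-1.0), (67.6))
(187, (458.7), (464.7), (-6.1), (5.7), (-0.2), (65.75))
(188, (458.7), (464.7), (-5.8), (6.1), (0.15), (63.75))
(189, (458.4), (464.4), (-5.8), (6.0), (0.1), (61.65))
(250, (445.8), (451.9), (-5.6), (6.2), (0.3), (-64.35))
(251, (445.6), (451.7), (-5.5), (6.4), (0.45), (-66.4))
(252, (445.4), (451.4), (-5.5), (6.1), (0.3), (-68.5))
(253, (445.0), (451.3), (-5.8), (6.3), (0.25), (-70.55000000000001))
(254, (444.9), (451.1), (-5.8), (6.5), (0.35), (-72.6))
(255, (445.1), (450.8), (-4.9), (6.3), (0.7), (-74.55))
```

View pics/side8.png

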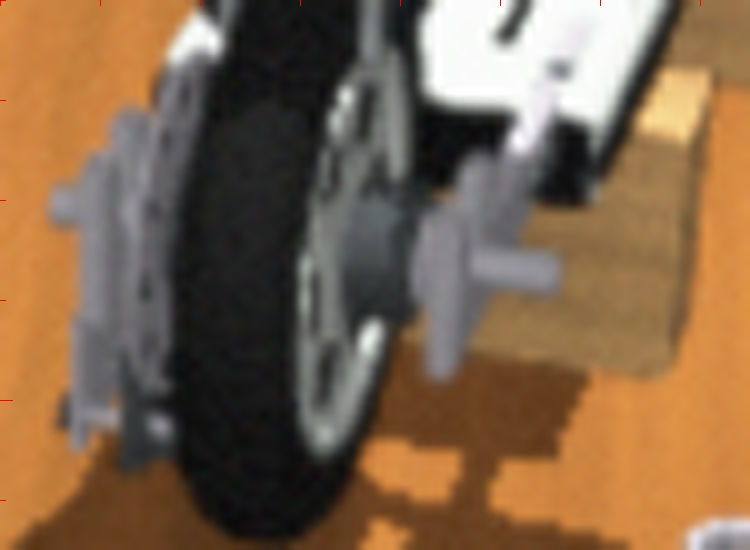

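View pics/top8.png

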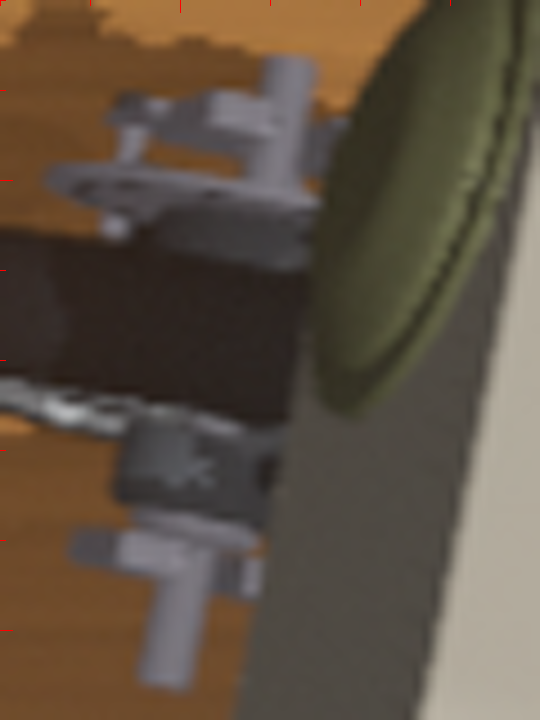

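```bash
python3 -m handwheel '[{"grip":20,"tx":0,"ty":0,"tz":0,"wx":-0.008,"wy":0,"wz":0},{"grip":20,"tx":0,"ty":0,"tz":0,"wx":0,"wy":0,"wz":0}]'; python3 g.py;python3 -m handwheel '[{"grip":20,"tx":0,"ty":0,"tz":-0.5,"wx":-0.008,"wy":0,"wz":0},{"grip":20,"tx":0,"ty":0,"tz":0,"wx":0,"wy":0,"wz":0}]'; python3 g.py
```

```text
time_s: 17.43
eef_pos: [516.0, -47.8, 181.5]
ee_rot: [0.44, -0.447, 0.556, -0.546]
force: [-4.4, 1.5, 10.9]
grip_width: 0.352
17.4333 [516.  -47.8 181.5] [-0.32  0.35  1.58 -0.    1.23 -0.1 ] [-4.4  1.5 10.9] [0.11 0.13 0.05] 0.352
rotvec tool [ 0.0165 -0.0046 -0.0009] shift cur axes [   0.4 -108.6    1.7] shift target axes [   0.5 -108.5    3.5]
time_s: 17.6
eef_pos: [516.2, -47.9, 181.7]
ee_rot: [0.439, -0.448, 0.557, -0.545]
force: [-1.9, 1.0, 10.5]
grip_width: 0.354
17.6 [516.2 -47.9 181.7] [-0.32  0.35  1.57 -0.    1.23 -0.1 ] [-1.9  1.  10.5] [-0.09 -0.67  0.01] 0.354
rotvec tool [ 0.0222 -0.0047 -0.0009] shift cur axes [   0.4 -108.3    0.9] shift target axes [   0.5 -108.3    3.3]
```

```bash
python3 -m handwheel '[{"grip":20,"tx":0,"ty":0,"tz":0,"wx":0.009,"wy":0,"wz":0},{"grip":20,"tx":0,"ty":0.8,"tz":0,"wx":0,"wy":0,"wz":0},{"grip":20,"tx":0,"ty":0,"tz":0,"wx":0,"wy":0,"wz":0}]'; python3 g.py;python3 -m handwheel '[{"grip":20,"tx":0,"ty":0.8,"tz":0,"wx":0,"wy":0,"wz":0},{"grip":20,"tx":0,"ty":0,"tz":0,"wx":0,"wy":0,"wz":0}]'; python3 g.py
```

```text
time_s: 17.85
eef_pos: [515.8, -47.7, 181.3]
ee_rot: [0.44, -0.446, 0.555, -0.547]
force: [-5.0, 1.4, 14.3]
grip_width: 0.353
17.85 [515.8 -47.7 181.3] [-0.32  0.35  1.58 -0.    1.22 -0.1 ] [-5.   1.4 14.3] [0.06 0.09 0.03] 0.353
rotvec tool [ 0.0137 -0.0046 -0.0007] shift cur axes [   0.4 -108.8    2.2] shift target axes [   0.5 -108.7    3.7]
time_s: 18.02
eef_pos: [515.8, -47.7, 181.2]
ee_rot: [0.44, -0.446, 0.555, -0.547]
force: [-6.5, 1.6, 20.4]
grip_width: 0.355
18.0167 [515.8 -47.7 181.2] [-0.32  0.35  1.58 -0.    1.22 -0.1 ] [-6.5  1.6 20.4] [0.21 0.5  0.07] 0.355
rotvec tool [ 0.0134 -0.0045 -0.0006] shift cur axes [   0.4 -108.9    2.2] shift target axes [   0.5 -108.8    3.7]
```

```bash
python3 -m handwheel '[{"grip":20,"tx":0,"ty":-0.9,"tz":-0.4,"wx":0,"wy":0,"wz":0},{"grip":20,"tx":0,"ty":-0.8,"tz":-0.4,"wx":0,"wy":0,"wz":0},{"grip":20,"tx":0,"ty":0,"tz":0,"wx":0,"wy":0,"wz":0}]'; python3 g.py;python3 -m handwheel '[{"grip":36,"tx":0,"ty":0,"tz":0,"wx":0,"wy":0,"wz":0},{"grip":45,"tx":0,"ty":0,"tz":0,"wx":0,"wy":0,"wz":0},{"grip":55,"tx":0,"ty":0,"tz":0,"wx":0,"wy":0,"wz":0},{"grip":60,"tx":0,"ty":0,"tz":0,"wx":0,"wy":0,"wz":0},{"grip":60,"tx":0,"ty":0,"tz":0,"wx":0,"wy":0,"wz":0}]' 40; python3 g.py
```

```text
time_s: 18.27
eef_pos: [515.5, -47.7, 181.3]
ee_rot: [0.441, -0.446, 0.555, -0.547]
force: [4.2, -0.3, 7.1]
grip_width: 0.351
18.2667 [515.5 -47.7 181.3] [-0.32  0.35  1.58 -0.    1.22 -0.1 ] [ 4.2 -0.3  7.1] [-0.22 -1.51 -0.02] 0.351
rotvec tool [ 0.0129 -0.0048 -0.0009] shift cur axes [   0.3 -108.7    2.6] shift target axes [   0.5 -108.7    4. ]
time_s: 18.68
eef_pos: [513.4, -47.2, 179.4]
ee_rot: [0.439, -0.447, 0.557, -0.545]
force: [-0.1, 0.6, 0.0]
grip_width: 0.704
18.6833 [513.4 -47.2 179.4] [-0.32  0.35  1.59 -0.    1.22 -0.1 ] [-0.1  0.6  0. ] [-0.05  0.05 -0.02] 0.704
rotvec tool [ 0.0208 -0.0047 -0.0012] shift cur axes [   0.4 -110.7    3.9] shift target axes [   0.6 -110.6    6.2]
```

```bash
python3 -m handwheel '[{"grip":65,"tx":0,"ty":-5,"tz":1,"wx":0,"wy":0,"wz":0},{"grip":65,"tx":0,"ty":-12,"tz":0,"wx":0,"wy":0,"wz":0},{"grip":65,"tx":0,"ty":-20,"tz":0,"wx":0,"wy":0,"wz":0},{"grip":65,"tx":0,"ty":-25,"tz":0,"wx":0,"wy":0,"wz":0},{"grip":65,"tx":0,"ty":-30,"tz":0,"wx":0,"wy":0,"wz":0},{"grip":65,"tx":-10,"ty":-30,"tz":0,"wx":0,"wy":0,"wz":0},{"grip":65,"tx":-35,"ty":0,"tz":-15,"wx":0,"wy":0,"wz":0},{"grip":65,"tx":-35,"ty":0,"tz":-15,"wx":0,"wy":0,"wz":0},{"grip":65,"tx":-35,"ty":0,"tz":-15,"wx":0,"wy":0,"wz":0},{"grip":65,"tx":-35,"ty":0,"tz":-15,"wx":0,"wy":0,"wz":0}]'; python3 -m handwheel '[{"grip":65,"tx":-35,"ty":0,"tz":-15,"wx":0,"wy":0,"wz":0},{"grip":65,"tx":-35,"ty":0,"tz":-15,"wx":0,"wy":0,"wz":0},{"grip":65,"tx":-35,"ty":0,"tz":-15,"wx":0,"wy":0,"wz":0}]';python3 g.py
python3 - <<'E'
from h import *
from rig import eyes
for n in("top","side"):
    c=eyes.capture(n);pickle.dump(c,open(n+"9.pkl","wb"))
    cv2.imwrite(f"pics/{n}9f.png",c["pixels"][:,:,::-1])
    crop(c,n+"9",420,175,90,80,8) if n=="top" else crop(c,n+"9",310,90,80,75,10)
E
python3 ax.py top9.pkl 125 | sed 's/np.float64//g'|grep -E "^\(1(8[4-9])|^\(25"
```

```text
time_s: 19.52
eef_pos: [489.8, 112.8, 303.6]
ee_rot: [0.439, -0.447, 0.557, -0.545]
force: [0.2, 0.9, -0.3]
grip_width: 0.762
time_s: 19.77
eef_pos: [468.2, 225.2, 304.6]
ee_rot: [0.439, -0.447, 0.557, -0.545]
force: [0.4, -0.4, 0.4]
grip_width: 0.757
19.7667 [468.2 225.2 304.6] [0.22 0.27 1.37 0.01 1.52 0.43] [ 0.4 -0.4  0.4] [-0.04 -0.08 -0.02] 0.757
rotvec tool [ 0.0195 -0.0047 -0.0013] shift cur axes [256.9  12.1 108.9] shift target axes [257.4  14.6 107.4]
(185, (455.5), (461.8), (-13.3), (-0.9), (-7.1), (68.30000000000001))
(186, (459.2), (463.9), (-5.5), (3.7), (-0.9), (67.65))
(187, (459.0), (465.1), (-5.4), (6.5), (0.55), (65.9))
(188, (458.9), (464.9), (-5.3), (6.4), (0.55), (63.85))
(189, (458.7), (464.5), (-5.3), (6.2), (0.45), (61.7))
(250, (445.8), (451.8), (-5.5), (6.2), (0.35), (-64.4))
(251, (445.7), (451.7), (-5.4), (6.3), (0.45), (-66.4))
(252, (445.5), (451.4), (-5.3), (6.1), (0.4), (-68.5))
(253, (445.2), (451.3), (-5.5), (6.3), (0.4), (-70.55000000000001))
(254, (444.9), (451.1), (-5.7), (6.5), (0.4), (-72.55000000000001))
(255, (445.1), (450.8), (-4.8), (6.2), (0.7), (-74.55))
```

View pics/side9.png

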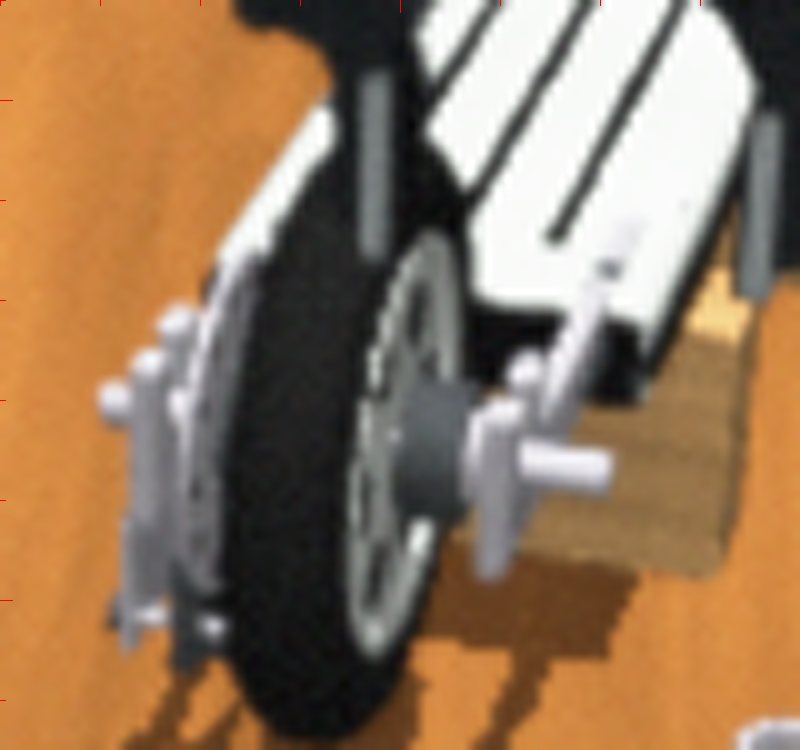

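View pics/top9.png

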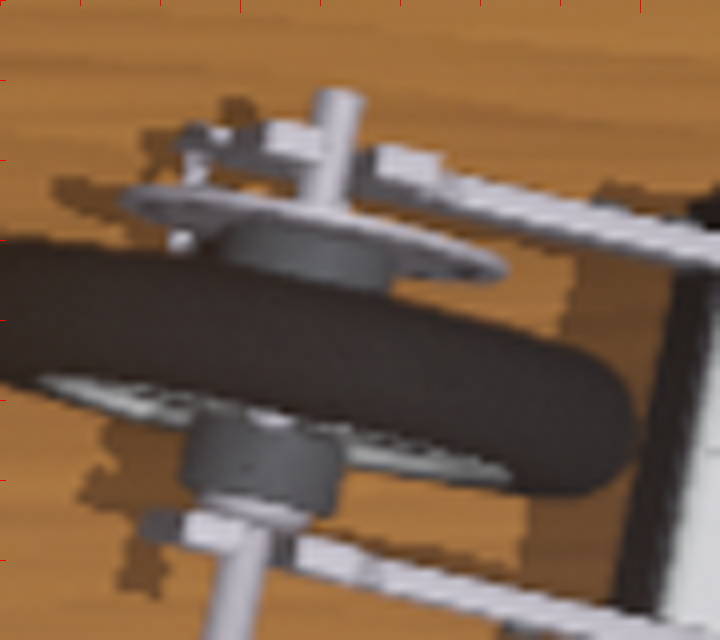

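View pics/top9f.png

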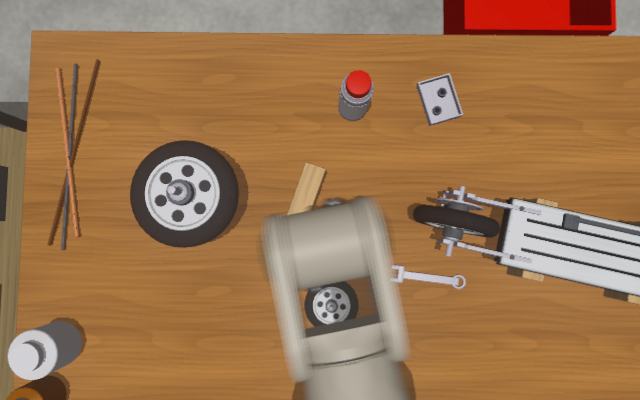

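```bash
python3 - <<'E'
from h import *
s=load("side9.pkl");t=load("top9.pkl")
S=lambda x,y:((x+.5)/10-.5+310,(y+.5)/10-.5+90)
T=lambda x,y:((x+.5)/8-.5+420,(y+.5)/8-.5+175)
def cs(p): 
    q=proj(s,[p])[0];return ((q-[310,90])*10+4.5).round(1)
P=lambda x,y,z:O+SX*x+SY*(y+1.35)+[0,0,z]
print("pred disc tip",[cs(P(0.3,72-4.5,z)) for z in(123,125,127)],"plain",[cs(P(0.3,-72-4.5,z)) for z in(123,125,127)])
print("pred prong tops cal rear/front, plain rear/front",[cs(P(x,y,147)) for y in(49.5,-49.5) for x in(-14,14)])
# axle vertical centre at side img: profile columns
im=s["pixels"].astype(float).min(2)
for c in (319,320,321,363,364,365,366,367,368):
    print(c,im[124:146,c].astype(int).tolist())
E
```

```text
pred disc tip [array([100.2, 412.9]), array([100.2, 406.5]), array([100.2, 400.1])] plain [array([604.2, 486.3]), array([604.7, 479.8]), array([605.2, 473.3])]
pred prong tops cal rear/front, plain rear/front [array([146.4, 366.5]), array([176.2, 322.5]), array([500. , 416.8]), array([523.6, 370.9])]
319 [63, 62, 64, 64, 81, 102, 96, 77, 65, 66, 64, 62, 66, 60, 64, 60, 65, 63, 61, 62, 59, 57]
320 [64, 63, 63, 74, 156, 217, 190, 135, 85, 67, 62, 62, 62, 63, 63, 65, 62, 63, 61, 63, 61, 60]
321 [60, 60, 62, 88, 187, 232, 204, 146, 96, 72, 68, 63, 69, 61, 66, 64, 66, 71, 77, 72, 75, 75]
363 [50, 166, 224, 223, 166, 137, 132, 129, 118, 132, 199, 237, 224, 168, 117, 104, 100, 85, 81, 72, 72, 47]
364 [47, 121, 181, 194, 184, 179, 174, 161, 126, 120, 190, 237, 228, 177, 121, 88, 75, 78, 74, 73, 73, 56]
365 [132, 223, 230, 230, 227, 201, 157, 128, 115, 118, 170, 237, 230, 185, 133, 84, 70, 69, 71, 75, 73, 58]
366 [227, 233, 232, 213, 172, 137, 120, 112, 106, 113, 148, 235, 233, 196, 138, 84, 70, 70, 77, 77, 70, 63]
367 [231, 213, 172, 137, 111, 96, 101, 104, 92, 81, 120, 233, 234, 202, 148, 87, 68, 68, 77, 73, 72, 74]
368 [169, 137, 111, 99, 76, 63, 72, 81, 69, 68, 112, 230, 235, 209, 151, 95, 71, 71, 74, 76, 70, 75]
```

```bash
python3 - <<'E'
from h import *
def prof(n,c,r0,r1):
    im=load(n)["pixels"].astype(float);f=im[:,:,2]-0.6*im[:,:,0];return f[r0:r1,c]
for c in(320,321,322,323):
    for n in("side7.pkl","side8.pkl","side9.pkl"):
        print(c,n,prof(n,c,123,137).astype(int).tolist())
for c in(367,368,369,370):
    for n in("side7.pkl","side8.pkl","side9.pkl"):
        v=prof(n,c,130,146);print(c,n,v.astype(int).tolist())
E
```

```text
320 side7.pkl [-56, -55, -35, 12, 40, 37, 9, -41, -57, -58, -59, -63, -57, -58]
320 side8.pkl [-57, -60, -60, -59, -52, -15, 35, 47, 38, -6, -47, -59, -58, -60]
320 side9.pkl [-57, -56, -57, -58, -47, 21, 79, 69, 37, -19, -51, -58, -58, -58]
321 side7.pkl [-57, -53, -16, 43, 61, 58, 36, -35, -53, -55, -57, -57, -56, -56]
321 side8.pkl [-56, -59, -58, -59, -48, 9, 53, 62, 53, 14, -39, -55, -59, -59]
321 side9.pkl [-59, -59, -59, -56, -34, 51, 93, 86, 59, 12, -40, -53, -57, -53]
322 side7.pkl [-59, -57, -28, 42, 60, 59, 46, -8, -23, -25, -28, -26, -23, -26]
322 side8.pkl [-59, -59, -54, -49, -26, 17, 54, 60, 56, 26, -12, -25, -26, -29]
322 side9.pkl [-57, -57, -51, -35, -13, 48, 88, 83, 62, 28, -15, -20, -24, -24]
323 side7.pkl [-61, -52, -12, 43, 57, 59, 54, 47, 44, 43, 42, 41, 41, 41]
323 side8.pkl [-58, -56, -30, 6, 36, 51, 58, 56, 59, 52, 46, 42, 43, 43]
323 side9.pkl [-59, -50, 1, 47, 47, 56, 65, 66, 58, 55, 46, 45, 42, 42]
367 side7.pkl [35, 37, 50, 60, 64, 59, 33, -5, -15, -16, -18, -17, -19, -15, -16, -19]
367 side8.pkl [37, 35, 17, 0, 5, 49, 65, 64, 50, 9, -15, -16, -15, -18, 
[... 174 characters left out ...]
, -20]
368 side8.pkl [9, -5, -9, -15, 0, 50, 64, 60, 55, 16, -11, -18, -16, -16, -18, -18]
368 side9.pkl [13, -1, -13, -13, 21, 94, 97, 88, 61, 17, -11, -16, -16, -16, -18, -19]
369 side7.pkl [-2, -10, 11, 51, 64, 62, 48, 0, -15, -15, -17, -14, -17, -16, -17, -16]
369 side8.pkl [-5, -13, -17, -16, -6, 41, 59, 63, 54, 21, -7, -15, -16, -18, -16, -18]
369 side9.pkl [-3, -17, -16, -17, 10, 90, 97, 92, 68, 27, -10, -16, -14, -17, -14, -15]
370 side7.pkl [0, -16, 0, 45, 62, 55, 46, 5, -15, -14, -15, -20, -14, -17, -15, -18]
370 side8.pkl [-2, -16, -15, -15, -8, 26, 49, 52, 45, 17, -13, -17, -15, -18, -16, -17]
370 side9.pkl [-2, -16, -16, -16, -1, 67, 90, 79, 59, 23, -10, -16, -15, -16, -17, -14]
```

```bash
python3 -m handwheel '[{"grip":65,"tx":0,"ty":0,"tz":0,"wx":0,"wy":0,"wz":0},{"grip":65,"tx":0,"ty":0,"tz":0,"wx":0,"wy":0,"wz":0}]'; python3 - <<'E'
from rig import ctrl
print(ctrl.finish_job())
E
```

```text
time_s: 20.03
eef_pos: [469.1, 223.0, 304.2]
ee_rot: [0.439, -0.447, 0.557, -0.545]
force: [-0.2, -0.4, 0.1]
grip_width: 0.764
the job is handed in; nothing more can be done
None
```

The rear wheel is fitted, with both axle ends in the fork slots and the disc between the caliper pads. I handed the job in at 20 s with the gripper clear of everything; the interface gives no verdict.

**What I did:** I gripped the middle-sized wheel by its tyre, stood it upright and turned it disc to the caliper. I lowered the axle into both slots, shifted sideways to find the pad gap, then eased it down in sub-millimetre steps. The highest force reading was about 23 N, well under the 120 N limit.

**What the checks showed:**
- **Seating force:** The plain end touched bottom first. After I tilted the wheel slightly, pressing with about 26 N met a stiff stop, with the load shared nearly equally between the two ends.
- **Height:** After letting go, the side view puts both axle ends at about 125–126 mm (seat 125 mm), good to about 1 mm. The disc end's lower edge did not move on release.
- **Alignment:** The axle lies along the slot centres to within about 0.4 mm.
- **Bystanders:** The can, tray, spanner and other wheels look where they were in the last overhead view. The arm covered part of the offcut there.

**What did not agree:**
- Pushing the disc between the pads took only about 8 N at the highest reading, where 10–20 N was expected.
- On the disc side, the top view showed a shift of about 0.6 mm on release. The side view did not show it, so I took it as play in the slot.

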